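# Charge the jars of a bench mill with grinding balls

## Robot

A 6-joint arm with a two-finger parallel gripper is mounted at the origin on a cart in front of the work surface, level with it; the furniture and walls round the work are solid. World frame = base frame: x ahead of the robot, y to its left, z up, the work surface at z = 0. Lengths are in m, angles in rad, forces in N, time in s.
With the tool pointing down it reaches from about 0.35 to 0.775 m from the base axis. Payload 7.3 kg.
Tool frame: the origin (TCP) lies at the very end of the fingers, on their centre line; the grasp point (between the pads) lies 19 mm behind it; z points along the fingers, y is the line along which they close (so a half turn about z gives the same grasp; the last joint's range is limited). The gripper opens to 92 mm and grips with 3 to 60 N. Pads are 19 mm wide; open, the fingers measure 130 mm over their backs; the gripper's body (75 mm by 190 mm) begins 47 mm behind the grasp point.
Start: joints at [1.138, 0.342, 1.524, -0, 1.275, -0.146], TCP at [0.148, 0.504, 0.227] pointing down, gripper open.
Joint ranges: [-2.53, 2.53], [-0.77, 2.02], [0.04, 2.7], [-1, 4.14], [0.28, 2.66], [-3.11, 3.11]. Speed limits (rad/s): [2.57, 2.57, 3.14, 3.14, 3.14, 3.14].

## Interface

Orientations are given as a 3x3 rotation matrix whose columns are the frame's x, y, z axes.
In Python, from bench import r gives the robot as it stands.
- The arm moves only by the shell command python3 -m handwheel 'ROWS'. ROWS is JSON, a list of rows, each an object of numbers: "x", "y", "z": the shift along the tool's x, y, z in mm; "rx", "ry", "rz": the turn, a rotation vector about the tool's x, y, z in rad; "grip": the finger opening in mm, from 0 to 91.8. A call has exactly 5 rows; each row shifts and turns the commanded pose from where the row before left it, along the tool's axes as they then stand; what a row does not reach is not made up. A row lasts 1/12 s, in which the tool goes at most 41.7 mm and 7.16 degrees, less where a joint would pass 70% of its speed; a pose out of reach is approached as far as the arm can. A call is refused whole if a number of a shift passes 41.7 or a number of a turn 0.125, either way. A call with a gripper value outside its range is refused whole. The fingers move at their own pace and stop on an object; the grip force is fixed at half the most. Time passes only in rows, so rows that do not move let the fingers close, or fill a call up. It gives the time, the measured TCP pose, the force, the opening and the grip force at its end, in the units of the state.
- r.get_state(): the state, without advancing time (a new reading comes with each control period).
- r.snapshot(name): name is "scene" or "top"; returns (picture, depth): 480x640x3 uint8, red, green, blue; 480x640 float32, m along the optical axis (not along the pixel's ray), 0 where there is no reading.
- r.get_calibration(name): a dict with "intrinsics" (3x3 intrinsics, pixels), "R" (3x3) and "t" (3): a world point X has camera coordinates R X + t. Camera axes: x right, y down, z forward; pixel columns grow to the right and rows downward; lengths in m; the calibration is good to about 2 mm. A picture is of the moment at which its call begins. get_calibration takes no time and is no camera call.
- r.job_done(): hands the job in; it is judged then, once.
The state is a dict: "time_s": time; "qpos": joint angles; "joint_velocities": joint speeds; "tau": joint torques, N m; "ee_pos": TCP position; "orientation": TCP orientation; "contact_force": force on the tool from outside, world axes, zero at the start; "wrist_torque": the same for the moment, N m; "opening": finger opening in m; "gripper_force": force on a finger pad.
Only numpy, scipy, OpenCV 4.12 (cv2) and the standard library are available. Lean on these libraries where they do the work, as an engineer would, in place of code of your own. Each camera call takes 0.05 s, during which the arm holds its last target. There are 200 camera calls.

## Task

Charge the jar mill: take the cap off its fill port, then tip what each of the three scoops holds (two steel balls, one or none) over the raised collar into an empty jar of its own, turning the carousel to a fresh jar between scoops, without the fingers touching the clean balls and without knocking the scoops hard against the mill. Stand all three scoops upright in the wash tray, leave the carousel clicked into a stop and put the cap back flat on the port; leave the vial and the timer alone.

Things in the scene. Friction and masses are not known exactly. Their poses are not given: they have to be found in the camera images.
- mill: bench jar mill, fixed: white housing 196x196 mm with four corner pillars carrying a clear guard plate whose top is 100 mm above the bench. Origin under its centre, z up. Under the plate turns a carousel of six steel jars. The only way into a jar is the fill port in the plate
- port (a point): centre of the top rim of the port's raised round collar: bore 48 mm, outside 56 mm, its rim 22 mm above the guard plate (122 mm above the bench), 62 mm from the carousel's axis on the mill's own -x side. The jar's floor lies 64 mm below this point
- knob (a point): centre of the top face of the carousel's bar knob, on its axis, 144 mm above the bench; the bar is 48 mm long, 14 mm thick and 24 mm high (it ends 120 mm above the bench); its long direction at any time is the line from jar3 to jar0
- carousel (a joint): carousel angle in rad, growing counterclockwise seen from above. Detents at every multiple of 60 degrees (1.047 rad), where one jar stands exactly under the port; let go between two, it springs to the nearer one (up to 0.2 N m). Turns freely both ways; end stops at -6.2 and 6.2
- cap: loose cap of the port: lid disc 60 mm across and 5 mm thick, under it a 42 mm spigot 8 mm deep, on top a black grip 20 mm across and 18 mm high. Origin at the centre of the spigot's underside; the grip reaches from z = 13 to 31 mm. Seated, the disc lies on the collar's rim and the origin is 8 mm below the point port. On the bench it stands on its spigot, origin at the bench
- tray: shallow metal wash tray, fixed, outside 150 (its x) by 240 (its y) by 16 mm high, wall and floor 2 mm. Origin under its centre
- vial_b: bystander: capped glass vial, 27 mm across, 62 mm high, origin at its foot
- timer_b: bystander: white timer 25x75x62 mm standing on its edge, origin at its foot
- jar0 (a point): centre of the inner floor of jar 0 on the carousel (steel, bore 42 mm, 36 mm deep, floor 58 mm and rim 94 mm above the bench); jars follow each other at 60 degrees on a 62 mm radius, 0 to 5 counterclockwise seen from above; all are empty at first
- jar1 (a point): centre of the inner floor of jar 1 on the carousel (steel, bore 42 mm, 36 mm deep, floor 58 mm and rim 94 mm above the bench); jars follow each other at 60 degrees on a 62 mm radius, 0 to 5 counterclockwise seen from above; all are empty at first
- jar2 (a point): centre of the inner floor of jar 2 on the carousel (steel, bore 42 mm, 36 mm deep, floor 58 mm and rim 94 mm above the bench); jars follow each other at 60 degrees on a 62 mm radius, 0 to 5 counterclockwise seen from above; all are empty at first
- jar3 (a point): centre of the inner floor of jar 3 on the carousel (steel, bore 42 mm, 36 mm deep, floor 58 mm and rim 94 mm above the bench); jars follow each other at 60 degrees on a 62 mm radius, 0 to 5 counterclockwise seen from above; all are empty at first
- jar4 (a point): centre of the inner floor of jar 4 on the carousel (steel, bore 42 mm, 36 mm deep, floor 58 mm and rim 94 mm above the bench); jars follow each other at 60 degrees on a 62 mm radius, 0 to 5 counterclockwise seen from above; all are empty at first
- jar5 (a point): centre of the inner floor of jar 5 on the carousel (steel, bore 42 mm, 36 mm deep, floor 58 mm and rim 94 mm above the bench); jars follow each other at 60 degrees on a 62 mm radius, 0 to 5 counterclockwise seen from above; all are empty at first
- scoop_a: loose steel scoop, 0.12 kg, 36 mm wide, 2 mm sheet. Origin under the bowl, front -x. Flat floor x -20 to 24 mm, walls 30 mm high; in front a ramp between 16 mm cheeks climbs at 30 degrees from x -20 to the lip edge at (-60, 0, 23), so balls stay in until it is tipped nose-down over 30 degrees. Behind, an upright grey grip plate: x 24 to 66, y -6 to 6, z 20 to 48 mm
- ball_a1_center (a point): centre of a steel grinding ball, 16 mm across, 17 g, that starts in scoop a; may be absent
- ball_a2_center (a point): centre of a steel grinding ball, 16 mm across, 17 g, that starts in scoop a; may be absent
- scoop_b: loose steel scoop, 0.12 kg, 36 mm wide, 2 mm sheet. Origin under the bowl, front -x. Flat floor x -20 to 24 mm, walls 30 mm high; in front a ramp between 16 mm cheeks climbs at 30 degrees from x -20 to the lip edge at (-60, 0, 23), so balls stay in until it is tipped nose-down over 30 degrees. Behind, an upright grey grip plate: x 24 to 66, y -6 to 6, z 20 to 48 mm
- ball_b1_center (a point): centre of a steel grinding ball, 16 mm across, 17 g, that starts in scoop b; may be absent
- ball_b2_center (a point): centre of a steel grinding ball, 16 mm across, 17 g, that starts in scoop b; may be absent
- scoop_c: loose steel scoop, 0.12 kg, 36 mm wide, 2 mm sheet. Origin under the bowl, front -x. Flat floor x -20 to 24 mm, walls 30 mm high; in front a ramp between 16 mm cheeks climbs at 30 degrees from x -20 to the lip edge at (-60, 0, 23), so balls stay in until it is tipped nose-down over 30 degrees. Behind, an upright grey grip plate: x 24 to 66, y -6 to 6, z 20 to 48 mm
- ball_c1_center (a point): centre of a steel grinding ball, 16 mm across, 17 g, that starts in scoop c; may be absent
- ball_c2_center (a point): centre of a steel grinding ball, 16 mm across, 17 g, that starts in scoop c; may be absent
There are look-alikes about, which are no part of the job. What is shaped like the cap but orange or pink is not meant.

How it is judged:
On the way, in this order (a step that is already met when the one before it is completed fails the run):
1. the cap is off the port (horizontal distance between cap and port above 0.06 m), for 0.2 s.
2. all balls lie in jars, the two of each scoop together in one jar, and those of different scoops in different jars (height (world z) of each of ball_a1_center, ball_a2_center, ball_b1_center, ball_b2_center, ball_c1_center, ball_c2_center below 0.09 m and (horizontal distance between ball_a1_center and jar0 below 0.019 m or horizontal distance between ball_a1_center and jar1 below 0.019 m or horizontal distance between ball_a1_center and jar2 below 0.019 m or horizontal distance between ball_a1_center and jar3 below 0.019 m or horizontal distance between ball_a1_center and jar4 below 0.019 m or horizontal distance between ball_a1_center and jar5 below 0.019 m) and (horizontal distance between ball_a2_center and jar0 below 0.019 m or horizontal distance between ball_a2_center and jar1 below 0.019 m or horizontal distance between ball_a2_center and jar2 below 0.019 m or horizontal distance between ball_a2_center and jar3 below 0.019 m or horizontal distance between ball_a2_center and jar4 below 0.019 m or horizontal distance between ball_a2_center and jar5 below 0.019 m) and (horizontal distance between ball_b1_center and jar0 below 0.019 m or horizontal distance between ball_b1_center and jar1 below 0.019 m or horizontal distance between ball_b1_center and jar2 below 0.019 m or horizontal distance between ball_b1_center and jar3 below 0.019 m or horizontal distance between ball_b1_center and jar4 below 0.019 m or horizontal distance between ball_b1_center and jar5 below 0.019 m) and (horizontal distance between ball_b2_center and jar0 below 0.019 m or horizontal distance between ball_b2_center and jar1 below 0.019 m or horizontal distance between ball_b2_center and jar2 below 0.019 m or horizontal distance between ball_b2_center and jar3 below 0.019 m or horizontal distance between ball_b2_center and jar4 below 0.019 m or horizontal distance between ball_b2_center and jar5 below 0.019 m) and (horizontal distance between ball_c1_center and jar0 below 0.019 m or horizontal distance between ball_c1_center and jar1 below 0.019 m or horizontal distance between ball_c1_center and jar2 below 0.019 m or horizontal distance between ball_c1_center and jar3 below 0.019 m or horizontal distance between ball_c1_center and jar4 below 0.019 m or horizontal distance between ball_c1_center and jar5 below 0.019 m) and (horizontal distance between ball_c2_center and jar0 below 0.019 m or horizontal distance between ball_c2_center and jar1 below 0.019 m or horizontal distance between ball_c2_center and jar2 below 0.019 m or horizontal distance between ball_c2_center and jar3 below 0.019 m or horizontal distance between ball_c2_center and jar4 below 0.019 m or horizontal distance between ball_c2_center and jar5 below 0.019 m) and horizontal distance between ball_a1_center and ball_a2_center below 0.031 m and horizontal distance between ball_b1_center and ball_b2_center below 0.031 m and horizontal distance between ball_c1_center and ball_c2_center below 0.031 m and horizontal distance between each of ball_a1_center, ball_a2_center and ball_b1_center above 0.031 m and horizontal distance between each of ball_a1_center, ball_a2_center and ball_b2_center above 0.031 m and horizontal distance between each of ball_a1_center, ball_a2_center, ball_b1_center, ball_b2_center and ball_c1_center above 0.031 m and horizontal distance between each of ball_a1_center, ball_a2_center, ball_b1_center, ball_b2_center and ball_c2_center above 0.031 m), for 0.2 s.
At the end, for the whole second after the job is handed in: Every ball lies in a jar, both of a scoop in the same jar and different scoops' balls in different jars; each scoop stands upright (within 0.2 rad) and at rest with its origin inside the wash tray; the cap sits flat on the collar, centred within 6 mm; a jar stands under the port within 6 mm (all of step 2 and horizontal distance between cap and port below 0.006 m and z of cap in the frame of mill between 0.108 and 0.118 m and angle between cap's own z axis and vertical below 0.08 rad and horizontal distance between any of jar0, jar1, jar2, jar3, jar4, jar5 and port below 0.006 m and x of scoop_a in the frame of tray between -0.075 and 0.075 m and y of scoop_a in the frame of tray between -0.12 and 0.12 m and height (world z) of each of scoop_a, scoop_b, scoop_c below 0.02 m and angle between each of scoop_a, scoop_b, scoop_c's own z axis and vertical below 0.2 rad and linear speed of each of scoop_a, scoop_b, scoop_c below 0.03 m/s and x of scoop_b in the frame of tray between -0.075 and 0.075 m and y of scoop_b in the frame of tray between -0.12 and 0.12 m and x of scoop_c in the frame of tray between -0.075 and 0.075 m and y of scoop_c in the frame of tray between -0.12 and 0.12 m); the robot touches nothing.
It fails at once if the fingers touch a ball (contact force between the fingers and ball_a1 above 0.5 N or contact force between the fingers and ball_a2 above 0.5 N or contact force between the fingers and ball_b1 above 0.5 N or contact force between the fingers and ball_b2 above 0.5 N or contact force between the fingers and ball_c1 above 0.5 N or contact force between the fingers and ball_c2 above 0.5 N).
It fails at once if a scoop is knocked against the mill (over 15 N) (contact force between any of scoop_a, scoop_b, scoop_c and mill above 15 N).
It fails at once if the vial or the timer is moved by more than 20 mm (distance of any of vial_b, timer_b from where it was at the start of the episode above 0.02 m).
Of ball_a1, ball_a2, ball_b1, ball_b2, ball_c1, ball_c2 only 3 to 5 are there at a start; the rules pass over those that are not, and their reading is None.
At some moment in a run one of scoop_a, scoop_b, scoop_c may be knocked a few centimetres aside while the robot is not near it.
It also fails if it takes over 210 s, if anything falls off the work surface, if the arm or the gripper's body presses on something with over 40 N, if the wrist force passes 120 N, or if a joint passes its speed limit or range.

## Working session

There is one attempt and no reset: what is moved stays moved. The work goes in short steps, Python scripts to look and compute and a shell command to move; the robot and the scene stay as the last step left them, time stands still between calls to the robot, and variables do not carry over. Pictures are saved under pics/ and viewed, at most 14 in all, crops included, and the job is handed in when it is done.

```bash
ls; mkdir -p pics; python3 - <<'E'
from bench import r
import cv2,numpy as np
for n in("scene","top"):
    p,d=r.snapshot(n); cv2.imwrite(f"pics/{n}0.png",p[...,::-1]); np.save(f"{n}0.npy",d); np.save(f"{n}0p.npy",p)
    c=r.get_calibration(n); print(n,c["intrinsics"].round(1).tolist(),c["R"].round(3).tolist(),c["t"].round(3))
print(r.get_state())
E
```

```text
pics
scene [[437.4, 0.0, 320.7], [0.0, 437.4, 232.8], [0.0, 0.0, 1.0]] [[-0.19, -0.982, -0.008], [-0.881, 0.174, -0.44], [0.434, -0.076, -0.898]] [0.088 0.5   0.97 ]
top [[621.8, 0.0, 307.5], [0.0, 621.8, 242.9], [0.0, 0.0, 1.0]] [[-0.053, -0.999, -0.002], [-0.977, 0.052, -0.205], [0.204, -0.009, -0.979]] [1.000e-03 5.600e-01 1.712e+00]
{'time_s': 0.1, 'qpos': array([ 1.13799576e+00,  3.42648492e-01,  1.52491379e+00, -9.15409866e-06,
        1.27540639e+00, -1.45983471e-01]), 'joint_velocities': array([ 0.00027285, -0.00080668, -0.00267701,  0.00125853,  0.00150779,
        0.00057207]), 'tau': array([ 5.22783830e-04, -4.31995833e+01, -2.44692171e+01,  7.18765939e-02,
        5.26639796e-02, -3.40274232e-05]), 'ee_pos': array([0.14834236, 0.50322886, 0.22611951]), 'orientation': array([[-9.59149879e-01,  2.82897837e-01, -5.69174545e-04],
       [ 2.82898344e-01,  9.59149080e-01, -1.25282008e-03],
       [ 1.91503152e-04, -1.36266076e-03, -9.99999053e-01]]), 'contact_force': array([-0.82488924,  0.14456245,  0.71414223]), 'wrist_torque': array([-0.01622552, -0.02456517, -0.00374593]), 'gripper_force': 0.0, 'opening': 0.09168345611364578}
```

View pics/scene0.png

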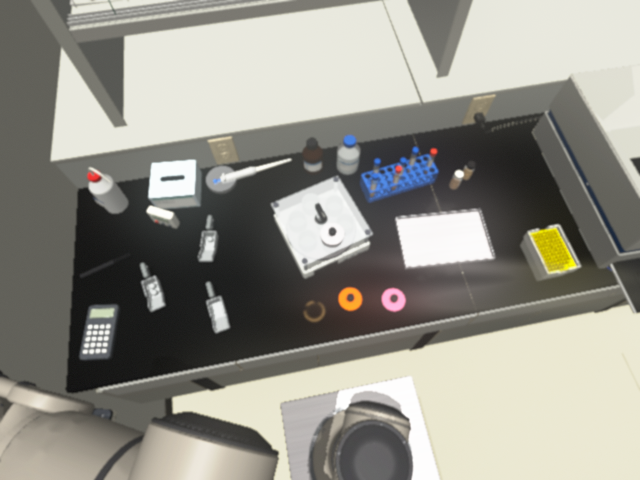

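View pics/top0.png

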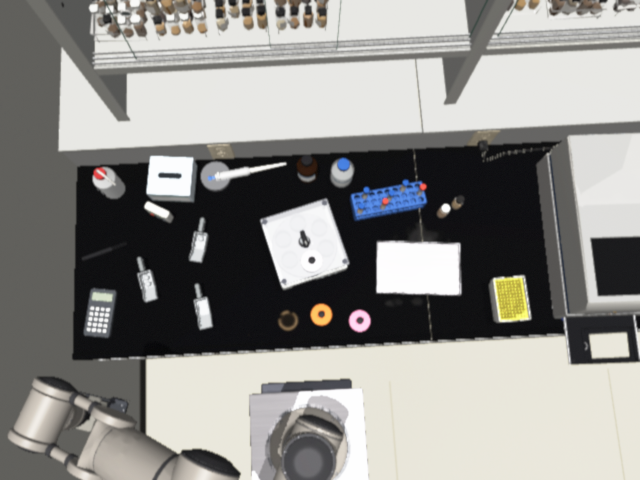

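```bash
cat > h.py <<'E'
import numpy as np,cv2
from bench import r
def world(n,u,v,d=None,z=None):
    c=r.get_calibration(n);K=c["intrinsics"];R=np.array(c["R"]);t=np.array(c["t"])
    ray=np.stack([(np.asarray(u,float)-K[0][2])/K[0][0],(np.asarray(v,float)-K[1][2])/K[1][1],np.ones(np.shape(u))],-1)
    if z is not None:
        o=-R.T@t; w=ray@R; return o+w*((z-o[2])/w[...,2])[...,None]
    return (ray*np.asarray(d)[...,None]-t)@R
def cloud(n,D): 
    v,u=np.mgrid[:480,:640]; return world(n,u,v,D)
def pix(n,X):
    c=r.get_calibration(n);p=np.array(X)@np.array(c["R"]).T+c["t"];p=p@np.array(c["intrinsics"]).T
    return p[...,:2]/p[...,2:]
E
python3 - <<'E'
from h import *
s=np.load("scene0p.npy")[...,::-1];t=np.load("top0p.npy")[...,::-1]
a=cv2.resize(s[205:345,130:235],None,fx=4,fy=4,interpolation=2)[:560]
b=cv2.resize(s[170:280,265:380],None,fx=3.2,fy=3.2,interpolation=2)
im=np.zeros((560,800,3),np.uint8);im[:560,:420]=a;im[:352,425:425+368]=b
cv2.imwrite("pics/z1.png",im)
for n in("scene","top"):
    W=cloud(n,np.load(n+"0.npy"))
    P=np.load(n+"0p.npy")
    z=W[...,2]
    print(n,"bench z",np.median(z[(W[...,0]>.3)&(W[...,0]<.7)&(abs(z)<.02)&(abs(W[...,1])<.6)]))
    for y0,y1,nm in((.15,.5,"obj"),):
        m=((z>.012)&(z<.06)&(W[...,1]>y0)&(W[...,1]<y1)&(W[...,0]>.3)&(W[...,0]<.62)).astype(np.uint8)
        k,L,st,ce=cv2.connectedComponentsWithStats(m)
        for i in range(1,k):
            if st[i,4]>40:
                p=W[L==i];c=p[:,:2].mean(0);e,V=np.linalg.eigh(np.cov(p[:,:2].T));print(st[i],c.round(3),p[:,2].max().round(3),V[:,1].round(3),np.sqrt(e).round(4))
    # mill top plate etc
    m=(z>.095)&(z<.17)&(abs(W[...,1])<.2)&(W[...,0]>.35)&(W[...,0]<.75)
    print("mill",W[m].mean(0),W[m].min(0),W[m].max(0))
    np.save(n+"W.npy",W)
E
```

```text
scene bench z 7.271635402754946e-05
[198 226  19  35 271] [0.576 0.289] 0.049 [-0.978  0.208] [0.0135 0.0315]
[140 263  25  48 361] [0.482 0.44 ] 0.052 [-0.975 -0.223] [0.0117 0.0385]
[206 282  23  51 339] [0.394 0.281] 0.052 [-0.987 -0.158] [0.0112 0.0393]
mill [ 0.55366487 -0.02013843  0.10342708] [ 0.43730774 -0.19998329  0.09500731] [0.74990275 0.1009352  0.14754501]
top bench z 0.0008470689887463366
[189 229  19  33 198] [0.571 0.289] 0.059 [-0.973  0.23 ] [0.0136 0.0307]
[137 257  21  45 281] [0.48  0.439] 0.057 [-0.976 -0.216] [0.0117 0.0389]
[194 283  19  46 254] [0.394 0.28 ] 0.057 [-0.988 -0.153] [0.0115 0.0405]
mill [ 0.55714768 -0.02169212  0.1046492 ] [ 0.43954259 -0.19975843  0.09501689] [0.74898059 0.10110136 0.15269489]
```

View pics/z1.png

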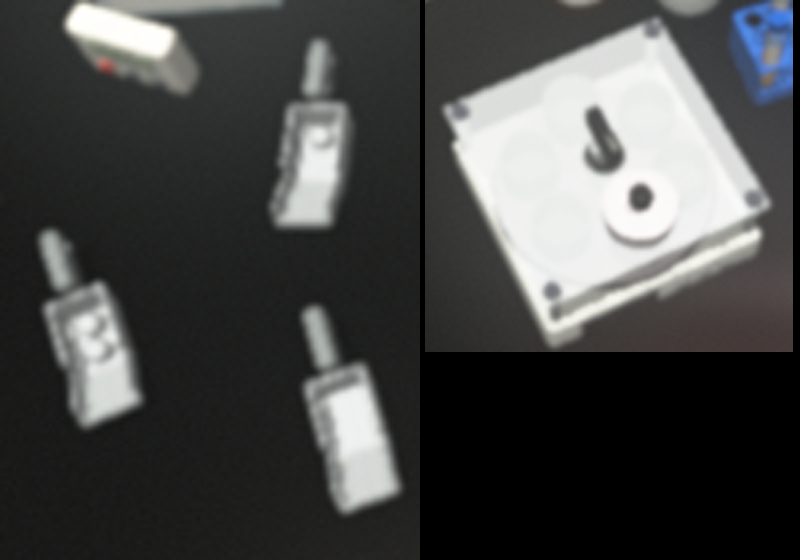

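```bash
cat >> h.py <<'E'
def scoops(n,W):
    z=W[...,2]; out=[]
    m=((z>.012)&(z<.065)&(W[...,1]>.15)&(W[...,1]<.55)&(W[...,0]>.28)&(W[...,0]<.66)).astype(np.uint8)
    k,L,st,ce=cv2.connectedComponentsWithStats(m)
    for i in range(1,k):
        if st[i,4]<100: continue
        p=W[L==i][:,:2];c=p.mean(0);e,V=np.linalg.eigh(np.cov(p.T));a=V[:,1]
        # axis refined by medial line of binned midpoints
        if a[0]<0:a=-a
        for _ in range(3):
            b=np.array([-a[1],a[0]]);s=(p-c)@a;t=(p-c)@b
            bins=[(q+.004,(t[(s>=q)&(s<q+.008)].max()+t[(s>=q)&(s<q+.008)].min())/2) for q in np.arange(s.min(),s.max()-.008,.008) if ((s>=q)&(s<q+.008)).sum()>3]
            B=np.array(bins);f=np.polyfit(B[:,0],B[:,1],1);a=a+f[0]*b;a/=np.linalg.norm(a);c=c+f[1]*b
        s=(p-c)@a
        out.append((c+a*((s.max()+s.min())/2-.003),np.degrees(np.arctan2(a[1],a[0])),s.max()-s.min(),st[i,4]))
    return out
E
python3 - <<'E'
from h import *
for n in("scene","top"):
    W=np.load(n+"W.npy");P=np.load(n+"0p.npy").astype(int);z=W[...,2]
    print(n)
    for o in scoops(n,W):print(o[0].round(4),round(o[1],1),round(o[2],3),o[3])
    reg=(abs(W[...,1]+.01)<.12)&(W[...,0]>.42)&(W[...,0]<.7)
    for nm,m in(("dark high",reg&(z>.128)&(z<.16)&(P.sum(-1)<250)),("high",reg&(z>.134)&(z<.16))):
        k,L,st,ce=cv2.connectedComponentsWithStats(m.astype(np.uint8))
        for i in range(1,k):
            if st[i,4]>4:
                p=W[L==i];e,V=np.linalg.eigh(np.cov(p[:,:2].T));print(nm,st[i],ce[i].round(1),p.mean(0).round(4),p[:,2].max().round(3),V[:,1].round(2),np.sqrt(e).round(4))
    m=(reg&(z>.085)&(z<.115)).astype(np.uint8)
    cs,_=cv2.findContours(m,0,2);c=max(cs,key=cv2.contourArea)
    pts=W[c[:,0,1],c[:,0,0]];pts=pts[(pts[:,2]>.08)]
    rc=cv2.minAreaRect((pts[:,:2]*1000).astype(np.float32));print("plate",rc)
E
```

```text
scene
[0.5907 0.2852] -11.9 0.128 343
[0.4831 0.4399] 14.2 0.126 361
[0.3973 0.2811] 10.0 0.126 339
[0.3963 0.5435] -4.1 0.125 203
dark high [317 205   4   8  17] [318.4 208.4] [ 0.5617 -0.0142  0.1434] 0.147 [-1.   -0.06] [0.0019 0.0056]
dark high [321 216   5   5  13] [323.  218.5] [ 0.535  -0.0206  0.1365] 0.142 [0.32 0.95] [0.0023 0.0034]
high [315 203  12  18 105] [320.2 210.9] [ 0.5547 -0.0174  0.1419] 0.148 [-0.97 -0.26] [0.0041 0.0138]
high [328 227   8   9  57] [331.7 230.6] [ 0.4952 -0.0342  0.1427] 0.148 [-0.83  0.56] [0.0051 0.0053]
plate ((557.6669921875, -18.07292938232422), (198.6148223876953, 197.1541748046875), 15.23827838897705)
top
[0.5911 0.285 ] -12.1 0.126 263
[0.4837 0.439 ] 14.1 0.126 281
[0.3993 0.2807] 9.8 0.127 254
[0.3939 0.5432] -4.6 0.128 166
dark high [301 231   8  16  48] [303.9 238.2] [ 0.5553 -0.0186  0.1437] 0.151 [-0.96 -0.27] [0.0036 0.0126]
dark high [309 258   5   5  19] [311.4 259.8] [ 0.4945 -0.0355  0.1458] 0.152 [-0.97  0.25] [0.0032 0.0035]
high [300 230   9  17  90] [304.1 238.1] [ 0.5556 -0.0191  0.1434] 0.153 [-0.97 -0.25] [0.0041 0.0139]
high [308 256   8   8  47] [311.3 259.1] [ 0.4967 -0.0355  0.1436] 0.152 [-1.    0.04] [0.0052 0.0054]
plate ((558.5485229492188, -18.73462677001953), (200.60659790039062, 196.6735076904297), 15.197696685791016)
```

```bash
cat >> h.py <<'E'
from scipy.spatial.transform import Rotation as Ro
def Rdown(ang,tilt=0):
    """tool x at yaw ang (deg) in plan, pointing down; then turned by tilt deg about tool y"""
    a=np.radians(ang);x=np.array([np.cos(a),np.sin(a),0]);z=np.array([0,0,-1.]);R=np.stack([x,np.cross(z,x),z],1)
    return R@Ro.from_rotvec([0,np.radians(tilt),0]).as_matrix()
def go(p,R=None,v=40,w=.12,rv=None,n=None,start=None):
    """row to repeat n times"""
    st=r.get_state();p0,R0=(st["ee_pos"],st["orientation"]) if start is None else start
    R=R0 if R is None else R
    rv=Ro.from_matrix(R0.T@R).as_rotvec() if rv is None else np.array(rv,float)
    dp=np.array(p)-p0
    n=n or max(int(np.ceil(max(np.linalg.norm(dp)*1000/v,np.linalg.norm(rv)/w)/5-.05))*5,5)
    E=Ro.from_rotvec(rv/n).as_matrix();M=np.zeros((3,3));A=R0.copy()
    for i in range(n): M+=A;A=A@E
    s=np.linalg.solve(M,dp)*1000
    print("calls",n//5,"row",dict(zip("x y z rx ry rz".split(),[*s.round(2),*(rv/n).round(4)])))
    return np.array(p),R
def where():
    s=r.get_state();R=s["orientation"];print("t",round(s["time_s"],2),"tcp",(s["ee_pos"]*1000).round(1),"x-ang",np.degrees(np.arctan2(R[1,0],R[0,0])).round(1),"z",R[:,2].round(3),"q",s["qpos"].round(2),"open",round(s["opening"]*1000,1),"gf",round(s["gripper_force"],1),"F",s["contact_force"].round(1))
E
python3 - <<'E'
from h import *
a=go((.4957,-.0345,.19),Rdown(165)); b=go((.4957,-.0345,.13),start=a)
W=np.load("topW.npy");P=np.load("top0p.npy").astype(int)
m=(W[...,0]>.3)&(W[...,0]<.6)&(W[...,1]<-.18)&(W[...,1]>-.46)&(P.min(-1)>150)
k,L,st,ce=cv2.connectedComponentsWithStats(m.astype(np.uint8));i=st[1:,4].argmax()+1;p=W[L==i]
print("tray",cv2.minAreaRect((p[:,:2]*1000).astype(np.float32)),p[:,2].max())
E
```

```text
calls 4 row {'x': np.float64(-24.02), 'y': np.float64(-21.16), 'z': np.float64(1.82), 'rx': np.float64(-0.0001), 'ry': np.float64(-0.0), 'rz': np.float64(-0.0013)}
calls 1 row {'x': np.float64(-0.0), 'y': np.float64(0.0), 'z': np.float64(12.0), 'rx': np.float64(0.0), 'ry': np.float64(0.0), 'rz': np.float64(0.0)}
tray ((480.84429931640625, -344.6164855957031), (241.30450439453125, 153.30899047851562), 85.10079956054688) 0.026208808521907843
```

```bash

python3 -m handwheel '[{"x":-24,"y":-21.2,"z":1.8,"grip":50},{"x":-24,"y":-21.2,"z":1.8,"grip":50},{"x":-24,"y":-21.2,"z":1.8,"grip":50},{"x":-24,"y":-21.2,"z":1.8,"grip":50},{"x":-24,"y":-21.2,"z":1.8,"grip":50}]'
python3 -m handwheel '[{"x":-24,"y":-21.2,"z":1.8},{"x":-24,"y":-21.2,"z":1.8},{"x":-24,"y":-21.2,"z":1.8},{"x":-24,"y":-21.2,"z":1.8},{"x":-24,"y":-21.2,"z":1.8}]' >/dev/null
python3 -m handwheel '[{"x":-24,"y":-21.2,"z":1.8},{"x":-24,"y":-21.2,"z":1.8},{"x":-24,"y":-21.2,"z":1.8},{"x":-24,"y":-21.2,"z":1.8},{"x":-24,"y":-21.2,"z":1.8}]' >/dev/null
python3 -m handwheel '[{"x":-24,"y":-21.2,"z":1.8},{"x":-24,"y":-21.2,"z":1.8},{"x":-24,"y":-21.2,"z":1.8},{"x":-24,"y":-21.2,"z":1.8},{"x":-24,"y":-21.2,"z":1.8}]' >/dev/null
python3 -c "
from h import *
where();go((.4957,-.0345,.1295),Rdown(165))"
```

```text
t 0.1 tcp [148.3 503.2 226.1] x-ang 163.6 z [-0.001 -0.001 -1.   ] q [ 1.14  0.34  1.52 -0.    1.28 -0.15] open 91.7 gf 0.0 F [-0.8  0.1  0.7]
calls 4 row {'x': np.float64(-24.02), 'y': np.float64(-21.16), 'z': np.float64(4.84), 'rx': np.float64(-0.0001), 'ry': np.float64(-0.0), 'rz': np.float64(-0.0013)}schema error: expected keys x, y, z, rx, ry, rz, grip
schema error: expected keys x, y, z, rx, ry, rz, grip
schema error: expected keys x, y, z, rx, ry, rz, grip
schema error: expected keys x, y, z, rx, ry, rz, grip
```

```bash

python3 -m handwheel '[{"x":-24,"y":-21.2,"z":1.8,"rx":0,"ry":0,"rz":0,"grip":50},{"x":-24,"y":-21.2,"z":1.8,"rx":0,"ry":0,"rz":0,"grip":50},{"x":-24,"y":-21.2,"z":1.8,"rx":0,"ry":0,"rz":0,"grip":50},{"x":-24,"y":-21.2,"z":1.8,"rx":0,"ry":0,"rz":0,"grip":50},{"x":-24,"y":-21.2,"z":1.8,"rx":0,"ry":0,"rz":0,"grip":50}]'
python3 -m handwheel '[{"x":-24,"y":-21.2,"z":1.8,"rx":0,"ry":0,"rz":0,"grip":50},{"x":-24,"y":-21.2,"z":1.8,"rx":0,"ry":0,"rz":0,"grip":50},{"x":-24,"y":-21.2,"z":1.8,"rx":0,"ry":0,"rz":0,"grip":50},{"x":-24,"y":-21.2,"z":1.8,"rx":0,"ry":0,"rz":0,"grip":50},{"x":-24,"y":-21.2,"z":1.8,"rx":0,"ry":0,"rz":0,"grip":50}]' >/dev/null
python3 -m handwheel '[{"x":-24,"y":-21.2,"z":1.8,"rx":0,"ry":0,"rz":0,"grip":50},{"x":-24,"y":-21.2,"z":1.8,"rx":0,"ry":0,"rz":0,"grip":50},{"x":-24,"y":-21.2,"z":1.8,"rx":0,"ry":0,"rz":0,"grip":50},{"x":-24,"y":-21.2,"z":1.8,"rx":0,"ry":0,"rz":0,"grip":50},{"x":-24,"y":-21.2,"z":1.8,"rx":0,"ry":0,"rz":0,"grip":50}]' >/dev/null
python3 -m handwheel '[{"x":-24,"y":-21.2,"z":1.8,"rx":0,"ry":0,"rz":0,"grip":50},{"x":-24,"y":-21.2,"z":1.8,"rx":0,"ry":0,"rz":0,"grip":50},{"x":-24,"y":-21.2,"z":1.8,"rx":0,"ry":0,"rz":0,"grip":50},{"x":-24,"y":-21.2,"z":1.8,"rx":0,"ry":0,"rz":0,"grip":50},{"x":-24,"y":-21.2,"z":1.8,"rx":0,"ry":0,"rz":0,"grip":50}]' >/dev/null
python3 -c "
from h import *
where();go((.4957,-.0345,.1295),Rdown(165))"
```

```text
time_s: 0.52
ee_pos: [0.2338, 0.3665, 0.2173]
orientation: [[-0.959, 0.282, -0.0], [0.282, 0.959, -0.0], [0.0, -0.001, -1.0]]
contact_force: [-0.1, 0.6, 1.1]
opening: 0.0634
gripper_force: 0.0
t 1.77 tcp [489.3 -40.4 190.3] x-ang 163.5 z [-0.001  0.    -1.   ] q [-0.24  0.31  1.67  0.    1.16 -1.52] open 50.1 gf 0.0 F [ 1.5 -0.1  0.3]
calls 1 row {'x': np.float64(-0.91), 'y': np.float64(1.49), 'z': np.float64(12.16), 'rx': np.float64(0.0), 'ry': np.float64(-0.0001), 'rz': np.float64(-0.0051)}
```

```bash

python3 -m handwheel '[{"x":-4.5,"y":7.5,"z":12.1,"rx":0,"ry":0,"rz":0,"grip":50},{"x":0,"y":0,"z":12.1,"rx":0,"ry":0,"rz":0,"grip":50},{"x":0,"y":0,"z":12.1,"rx":0,"ry":0,"rz":0,"grip":50},{"x":0,"y":0,"z":12.1,"rx":0,"ry":0,"rz":0,"grip":50},{"x":0,"y":0,"z":12,"rx":0,"ry":0,"rz":0,"grip":50}]' >/dev/null
python3 -m handwheel '[{"x":0,"y":0,"z":0,"rx":0,"ry":0,"rz":0,"grip":50},{"x":0,"y":0,"z":0,"rx":0,"ry":0,"rz":0,"grip":10},{"x":0,"y":0,"z":0,"rx":0,"ry":0,"rz":0,"grip":10},{"x":0,"y":0,"z":0,"rx":0,"ry":0,"rz":0,"grip":10},{"x":0,"y":0,"z":0,"rx":0,"ry":0,"rz":0,"grip":10}]' 
python3 -m handwheel '[{"x":0,"y":0,"z":0,"rx":0,"ry":0,"rz":0,"grip":10},{"x":0,"y":0,"z":0,"rx":0,"ry":0,"rz":0,"grip":10},{"x":0,"y":0,"z":0,"rx":0,"ry":0,"rz":0,"grip":10},{"x":0,"y":0,"z":-2,"rx":0,"ry":0,"rz":0,"grip":10},{"x":0,"y":0,"z":-8,"rx":0,"ry":0,"rz":0,"grip":10}]' 
python3 -m handwheel '[{"x":0,"y":0,"z":-12,"rx":0,"ry":0,"rz":0,"grip":10},{"x":0,"y":0,"z":-12,"rx":0,"ry":0,"rz":0,"grip":10},{"x":0,"y":0,"z":-12,"rx":0,"ry":0,"rz":0,"grip":10},{"x":0,"y":0,"z":-12,"rx":0,"ry":0,"rz":0,"grip":10},{"x":0,"y":0,"z":-8,"rx":0,"ry":0,"rz":0,"grip":10}]' >/dev/null
python3 -c "
from h import *
where();a=go((.39,.17,.195));go((.39,.17,.022),start=a)"
```

```text
time_s: 2.6
ee_pos: [0.4957, -0.033, 0.131]
orientation: [[-0.959, 0.283, 0.001], [0.283, 0.959, -0.0], [-0.001, 0.0, -1.0]]
contact_force: [-0.3, 1.0, -0.2]
opening: 0.0282
gripper_force: 0.0
time_s: 3.02
ee_pos: [0.4945, -0.0327, 0.1396]
orientation: [[-0.959, 0.283, -0.003], [0.283, 0.959, 0.001], [0.003, -0.0, -1.0]]
contact_force: [-0.2, 0.3, -1.0]
opening: 0.0186
gripper_force: 30.0
t 3.43 tcp [495.7 -33.  197.9] x-ang 163.6 z [ 0.002 -0.    -1.   ] q [-0.22  0.32  1.65  0.    1.18 -1.5 ] open 19.1 gf 30.0 F [ 1.1  0.1 -0.9]
calls 2 row {'x': np.float64(15.89), 'y': np.float64(16.48), 'z': np.float64(0.27), 'rx': np.float64(0.0), 'ry': np.float64(0.0), 'rz': np.float64(0.0)}
calls 1 row {'x': np.float64(0.05), 'y': np.float64(-0.01), 'z': np.float64(34.6), 'rx': np.float64(0.0), 'ry': np.float64(0.0), 'rz': np.float64(0.0)}
```

```bash

python3 -m handwheel '[{"x":15.9,"y":16.5,"z":0,"rx":0,"ry":0,"rz":0,"grip":10},{"x":15.9,"y":16.5,"z":0,"rx":0,"ry":0,"rz":0,"grip":10},{"x":15.9,"y":16.5,"z":0,"rx":0,"ry":0,"rz":0,"grip":10},{"x":15.9,"y":16.5,"z":0,"rx":0,"ry":0,"rz":0,"grip":10},{"x":15.9,"y":16.5,"z":0,"rx":0,"ry":0,"rz":0,"grip":10}]' >/dev/null
python3 -m handwheel '[{"x":15.9,"y":16.5,"z":0,"rx":0,"ry":0,"rz":0,"grip":10},{"x":15.9,"y":16.5,"z":0,"rx":0,"ry":0,"rz":0,"grip":10},{"x":15.9,"y":16.5,"z":0,"rx":0,"ry":0,"rz":0,"grip":10},{"x":15.9,"y":16.5,"z":0,"rx":0,"ry":0,"rz":0,"grip":10},{"x":15.9,"y":16.5,"z":0,"rx":0,"ry":0,"rz":0,"grip":10}]' >/dev/null
python3 -m handwheel '[{"x":0,"y":0,"z":37,"rx":0,"ry":0,"rz":0,"grip":10},{"x":0,"y":0,"z":37,"rx":0,"ry":0,"rz":0,"grip":10},{"x":0,"y":0,"z":37,"rx":0,"ry":0,"rz":0,"grip":10},{"x":0,"y":0,"z":37,"rx":0,"ry":0,"rz":0,"grip":10},{"x":0,"y":0,"z":18,"rx":0,"ry":0,"rz":0,"grip":10}]' >/dev/null
python3 -m handwheel '[{"x":0,"y":0,"z":9,"rx":0,"ry":0,"rz":0,"grip":10},{"x":0,"y":0,"z":0,"rx":0,"ry":0,"rz":0,"grip":10},{"x":0,"y":0,"z":0,"rx":0,"ry":0,"rz":0,"grip":10},{"x":0,"y":0,"z":0,"rx":0,"ry":0,"rz":0,"grip":10},{"x":0,"y":0,"z":0,"rx":0,"ry":0,"rz":0,"grip":10}]'
python3 -c "
from h import *
where()"
```

```text
time_s: 5.1
ee_pos: [0.3904, 0.1705, 0.0224]
orientation: [[-0.959, 0.283, 0.002], [0.283, 0.959, 0.001], [-0.002, 0.001, -1.0]]
contact_force: [0.1, 0.2, -0.6]
opening: 0.0192
gripper_force: 30.0
t 5.1 tcp [390.4 170.5  22.4] x-ang 163.6 z [ 0.002  0.001 -1.   ] q [ 0.23  0.47  2.03  0.    0.63 -1.05] open 19.2 gf 30.0 F [ 0.1  0.2 -0.6]
```

```bash

python3 -m handwheel '[{"x":0,"y":0,"z":3,"rx":0,"ry":0,"rz":0,"grip":10},{"x":0,"y":0,"z":0,"rx":0,"ry":0,"rz":0,"grip":40},{"x":0,"y":0,"z":0,"rx":0,"ry":0,"rz":0,"grip":40},{"x":0,"y":0,"z":0,"rx":0,"ry":0,"rz":0,"grip":40},{"x":0,"y":0,"z":0,"rx":0,"ry":0,"rz":0,"grip":40}]'
python3 -m handwheel '[{"x":0,"y":0,"z":-15,"rx":0,"ry":0,"rz":0,"grip":50},{"x":0,"y":0,"z":-35,"rx":0,"ry":0,"rz":0,"grip":50},{"x":0,"y":0,"z":-40,"rx":0,"ry":0,"rz":0,"grip":50},{"x":0,"y":0,"z":-40,"rx":0,"ry":0,"rz":0,"grip":50},{"x":0,"y":0,"z":0,"rx":0,"ry":0,"rz":0,"grip":50}]' >/dev/null
python3 - <<'E'
from h import *
where()
for n in("scene","top"):
    p,d=r.snapshot(n);W=cloud(n,d);cv2.imwrite(f"pics/{n}1.png",p[...,::-1])
    for o in scoops(n,W):print(n,o[0].round(4),round(o[1],1),round(o[2],3),o[3])
o=np.array([.4831,.4395]);a=np.radians(14.2);g=o+.048*np.array([np.cos(a),np.sin(a)]);print(g)
x=go((*g,.12),Rdown(194.2));go((*g,.023),start=x)
E
```

```text
time_s: 5.52
ee_pos: [0.3897, 0.1703, 0.0185]
orientation: [[-0.959, 0.283, 0.0], [0.283, 0.959, 0.0], [-0.0, 0.0, -1.0]]
contact_force: [-0.3, 0.1, -0.2]
opening: 0.0386
gripper_force: 0.0
t 5.93 tcp [393.2 171.3 154.9] x-ang 163.6 z [ 0.012  0.003 -1.   ] q [ 0.23  0.24  1.89  0.    1.   -1.05] open 49.9 gf 0.0 F [1.7 1.1 1.1]
scene [0.4824 0.4397] 14.1 0.124 378
scene [0.3981 0.5434] -4.3 0.123 209
top [0.5907 0.2847] -12.4 0.127 285
top [0.4849 0.4393] 13.7 0.126 279
top [0.405  0.5426] -4.2 0.106 142
[0.52963338 0.45127475]
calls 2 row {'x': np.float64(-12.76), 'y': np.float64(29.03), 'z': np.float64(3.04), 'rx': np.float64(0.0001), 'ry': np.float64(0.0004), 'rz': np.float64(-0.0535)}
calls 1 row {'x': np.float64(-0.0), 'y': np.float64(0.0), 'z': np.float64(19.4), 'rx': np.float64(0.0), 'ry': np.float64(0.0), 'rz': np.float64(0.0)}
```

```bash

python3 -m handwheel '[{"x":-12.8,"y":29,"z":3,"rx":0,"ry":0,"rz":-0.0535,"grip":50},{"x":-12.8,"y":29,"z":3,"rx":0,"ry":0,"rz":-0.0535,"grip":50},{"x":-12.8,"y":29,"z":3,"rx":0,"ry":0,"rz":-0.0535,"grip":50},{"x":-12.8,"y":29,"z":3,"rx":0,"ry":0,"rz":-0.0535,"grip":50},{"x":-12.8,"y":29,"z":3,"rx":0,"ry":0,"rz":-0.0535,"grip":50}]' >/dev/null
python3 -m handwheel '[{"x":-12.8,"y":29,"z":3,"rx":0,"ry":0,"rz":-0.0535,"grip":50},{"x":-12.8,"y":29,"z":3,"rx":0,"ry":0,"rz":-0.0535,"grip":50},{"x":-12.8,"y":29,"z":3,"rx":0,"ry":0,"rz":-0.0535,"grip":50},{"x":-12.8,"y":29,"z":3,"rx":0,"ry":0,"rz":-0.0535,"grip":50},{"x":-12.8,"y":29,"z":3,"rx":0,"ry":0,"rz":-0.0535,"grip":50}]' >/dev/null
python3 -m handwheel '[{"x":0,"y":0,"z":0,"rx":0,"ry":0,"rz":0,"grip":50},{"x":0,"y":0,"z":0,"rx":0,"ry":0,"rz":0,"grip":50},{"x":0,"y":0,"z":0,"rx":0,"ry":0,"rz":0,"grip":50},{"x":0,"y":0,"z":0,"rx":0,"ry":0,"rz":0,"grip":50},{"x":0,"y":0,"z":0,"rx":0,"ry":0,"rz":0,"grip":50}]' >/dev/null
python3 -c "
from h import *
where();go((.5296,.4513,.023),Rdown(194.2))"
```

```text
t 7.28 tcp [529.2 449.6 118.4] x-ang -165.9 z [-0. -0. -1.] q [ 0.59  0.74  1.13 -0.    1.26 -1.22] open 50.1 gf 0.0 F [-0.   0.2 -0.9]
calls 1 row {'x': np.float64(-0.17), 'y': np.float64(0.32), 'z': np.float64(19.08), 'rx': np.float64(-0.0001), 'ry': np.float64(-0.0001), 'rz': np.float64(-0.0002)}
```

```bash

python3 -m handwheel '[{"x":-0.2,"y":1.5,"z":24,"rx":0,"ry":0,"rz":0,"grip":50},{"x":0,"y":0,"z":24,"rx":0,"ry":0,"rz":0,"grip":50},{"x":0,"y":0,"z":24,"rx":0,"ry":0,"rz":0,"grip":50},{"x":0,"y":0,"z":16,"rx":0,"ry":0,"rz":0,"grip":50},{"x":0,"y":0,"z":7,"rx":0,"ry":0,"rz":0,"grip":50}]' >/dev/null
python3 -m handwheel '[{"x":0,"y":0,"z":0,"rx":0,"ry":0,"rz":0,"grip":50},{"x":0,"y":0,"z":0,"rx":0,"ry":0,"rz":0,"grip":0},{"x":0,"y":0,"z":0,"rx":0,"ry":0,"rz":0,"grip":0},{"x":0,"y":0,"z":0,"rx":0,"ry":0,"rz":0,"grip":0},{"x":0,"y":0,"z":0,"rx":0,"ry":0,"rz":0,"grip":0}]'
python3 -m handwheel '[{"x":0,"y":0,"z":0,"rx":0,"ry":0,"rz":0,"grip":0},{"x":0,"y":0,"z":0,"rx":0,"ry":0,"rz":0,"grip":0},{"x":0,"y":0,"z":0,"rx":0,"ry":0,"rz":0,"grip":0},{"x":0,"y":0,"z":0,"rx":0,"ry":0,"rz":0,"grip":0},{"x":0,"y":0,"z":-3,"rx":0,"ry":0,"rz":0,"grip":0}]'
python3 -m handwheel '[{"x":0,"y":0,"z":-6,"rx":0,"ry":0,"rz":0,"grip":0},{"x":0,"y":0,"z":-10,"rx":0,"ry":0,"rz":0,"grip":0},{"x":0,"y":0,"z":-10,"rx":0,"ry":0,"rz":0,"grip":0},{"x":0,"y":0,"z":-10,"rx":0,"ry":0,"rz":0,"grip":0},{"x":0,"y":0,"z":-8,"rx":0,"ry":0,"rz":0,"grip":0}]'
python3 -c "
from h import *
where()"
```

```text
time_s: 8.12
ee_pos: [0.5296, 0.4526, 0.0248]
orientation: [[-0.969, -0.246, 0.002], [-0.246, 0.969, 0.001], [-0.002, 0.001, -1.0]]
contact_force: [0.1, -0.7, -0.2]
opening: 0.028
gripper_force: 0.0
time_s: 8.53
ee_pos: [0.5286, 0.452, 0.0258]
orientation: [[-0.969, -0.246, -0.001], [-0.246, 0.969, -0.001], [0.001, -0.0, -1.0]]
contact_force: [-0.1, -0.0, -1.6]
opening: 0.0117
gripper_force: 29.9
time_s: 8.95
ee_pos: [0.5294, 0.4526, 0.0723]
orientation: [[-0.969, -0.246, 0.002], [-0.246, 0.969, 0.001], [-0.002, 0.001, -1.0]]
contact_force: [0.8, -0.7, -1.0]
opening: 0.0121
gripper_force: 29.9
t 8.95 tcp [529.4 452.6  72.3] x-ang -165.8 z [ 0.002  0.001 -1.   ] q [ 0.6   0.79  1.18  0.    1.17 -1.22] open 12.1 gf 29.9 F [ 0.8 -0.7 -1. ]
```

```bash
python3 - <<'E'
from h import *
a=go((.40,.25,.27),v=18);b=go((.40,.25,.27),Rdown(0),rv=(0,0,np.radians(194.2)),start=a,w=.114)
def pour(th,off=-.012,dz=.008,ang=0):
    R=Rdown(ang,-th);L=np.array([.4957,-.0345,.122+dz])+off*Rdown(ang)[:,0];return L-R@np.array([.108,0,.001]),R
for th in(0,25,50,55):print(th,pour(th)[0].round(3),pour(th)[1][:,2].round(2))
p,d=r.snapshot("scene");W=cloud("scene",d);z=W[...,2]
g=np.array([.5294,.4526]);a=np.radians(14.2);ax=np.array([np.cos(a),np.sin(a)])
s=(W[...,:2]-g)@ax;t=(W[...,:2]-g)@[-ax[1],ax[0]]
for q in np.arange(-.11,-.02,.01):
    m=(abs(t)<.012)&(s>q)&(s<q+.01)&(z>.02)&(z<.15);print(round(q,2),m.sum(),(np.median(z[m])*1000).round(1) if m.any() else 0,end=' | ')
cv2.imwrite("pics/a.png",cv2.resize(p[220:320,110:210],None,fx=5,fy=5,interpolation=2)[...,::-1])
E
```

```text
calls 4 row {'x': np.float64(8.74), 'y': np.float64(-8.22), 'z': np.float64(-9.9), 'rx': np.float64(0.0), 'ry': np.float64(0.0), 'rz': np.float64(0.0)}
calls 6 row {'x': np.float64(0.0), 'y': np.float64(0.0), 'z': np.float64(-0.0), 'rx': np.float64(0.0), 'ry': np.float64(0.0), 'rz': np.float64(0.113)}
0 [ 0.376 -0.034  0.131] [ 0.  0. -1.]
25 [ 0.386 -0.034  0.177] [-0.42  0.   -0.91]
50 [ 0.415 -0.034  0.213] [-0.77  0.   -0.64]
55 [ 0.423 -0.034  0.219] [-0.82  0.   -0.57]
-0.11 0 0 | -0.1 0 0 | -0.09 0 0 | -0.08 0 0 | -0.07 0 0 | -0.06 0 0 | -0.05 0 0 | -0.04 0 0 | -0.03 0 0 |
```

View pics/a.png

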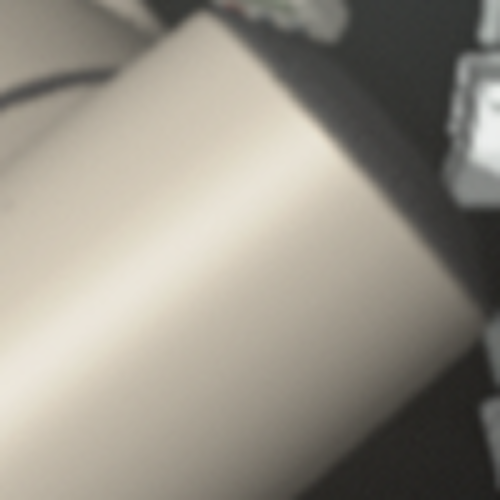

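```bash

python3 -m handwheel '[{"x":3,"y":-3,"z":-8,"rx":0,"ry":0,"rz":0,"grip":0},{"x":6,"y":-6,"z":-14,"rx":0,"ry":0,"rz":0,"grip":0},{"x":9,"y":-8,"z":-14,"rx":0,"ry":0,"rz":0,"grip":0},{"x":9,"y":-8,"z":-14,"rx":0,"ry":0,"rz":0,"grip":0},{"x":9,"y":-8,"z":-14,"rx":0,"ry":0,"rz":0,"grip":0}]' >/dev/null
python3 -m handwheel '[{"x":9,"y":-8,"z":-14,"rx":0,"ry":0,"rz":0,"grip":0},{"x":9,"y":-8,"z":-14,"rx":0,"ry":0,"rz":0,"grip":0},{"x":9,"y":-8,"z":-14,"rx":0,"ry":0,"rz":0,"grip":0},{"x":9,"y":-8,"z":-14,"rx":0,"ry":0,"rz":0,"grip":0},{"x":9,"y":-8,"z":-14,"rx":0,"ry":0,"rz":0,"grip":0}]' >/dev/null
python3 -m handwheel '[{"x":9,"y":-8,"z":-14,"rx":0,"ry":0,"rz":0,"grip":0},{"x":9,"y":-8,"z":-14,"rx":0,"ry":0,"rz":0,"grip":0},{"x":9,"y":-8,"z":-14,"rx":0,"ry":0,"rz":0,"grip":0},{"x":9,"y":-8,"z":-14,"rx":0,"ry":0,"rz":0,"grip":0},{"x":9,"y":-8,"z":-6,"rx":0,"ry":0,"rz":0,"grip":0}]' >/dev/null
python3 -m handwheel '[{"x":9,"y":-8,"z":0,"rx":0,"ry":0,"rz":0,"grip":0},{"x":9,"y":-8,"z":0,"rx":0,"ry":0,"rz":0,"grip":0},{"x":9,"y":-8,"z":0,"rx":0,"ry":0,"rz":0,"grip":0},{"x":6,"y":-5,"z":0,"rx":0,"ry":0,"rz":0,"grip":0},{"x":3,"y":-2,"z":0,"rx":0,"ry":0,"rz":0,"grip":0}]'
python3 -c "
from h import *
where();go((.40,.25,.27),Rdown(0),rv=(0,0,np.radians(194.2)),w=.114)"
```

```text
time_s: 10.67
ee_pos: [0.4065, 0.272, 0.2666]
orientation: [[-0.969, -0.245, -0.0], [-0.245, 0.969, -0.0], [0.0, -0.0, -1.0]]
contact_force: [0.1, -0.1, -1.3]
opening: 0.0119
gripper_force: 29.9
t 10.67 tcp [406.5 272.  266.6] x-ang -165.8 z [-0. -0. -1.] q [ 0.43  0.25  1.55 -0.    1.35 -1.39] open 11.9 gf 29.9 F [ 0.1 -0.1 -1.3]
calls 6 row {'x': np.float64(-1.16), 'y': np.float64(-0.59), 'z': np.float64(-0.11), 'rx': np.float64(0.0), 'ry': np.float64(0.0), 'rz': np.float64(0.113)}
```

```bash

python3 -m handwheel '[{"x":0,"y":0,"z":0,"rx":0,"ry":0,"rz":0.05,"grip":0},{"x":0,"y":0,"z":0,"rx":0,"ry":0,"rz":0.1,"grip":0},{"x":0,"y":0,"z":0,"rx":0,"ry":0,"rz":0.12,"grip":0},{"x":0,"y":0,"z":0,"rx":0,"ry":0,"rz":0.12,"grip":0},{"x":0,"y":0,"z":0,"rx":0,"ry":0,"rz":0.12,"grip":0}]' >/dev/null
python3 -m handwheel '[{"x":0,"y":0,"z":0,"rx":0,"ry":0,"rz":0.12,"grip":0},{"x":0,"y":0,"z":0,"rx":0,"ry":0,"rz":0.12,"grip":0},{"x":0,"y":0,"z":0,"rx":0,"ry":0,"rz":0.12,"grip":0},{"x":0,"y":0,"z":0,"rx":0,"ry":0,"rz":0.12,"grip":0},{"x":0,"y":0,"z":0,"rx":0,"ry":0,"rz":0.12,"grip":0}]' >/dev/null
python3 -m handwheel '[{"x":0,"y":0,"z":0,"rx":0,"ry":0,"rz":0.12,"grip":0},{"x":0,"y":0,"z":0,"rx":0,"ry":0,"rz":0.12,"grip":0},{"x":0,"y":0,"z":0,"rx":0,"ry":0,"rz":0.12,"grip":0},{"x":0,"y":0,"z":0,"rx":0,"ry":0,"rz":0.12,"grip":0},{"x":0,"y":0,"z":0,"rx":0,"ry":0,"rz":0.12,"grip":0}]' >/dev/null
python3 -m handwheel '[{"x":0,"y":0,"z":0,"rx":0,"ry":0,"rz":0.12,"grip":0},{"x":0,"y":0,"z":0,"rx":0,"ry":0,"rz":0.12,"grip":0},{"x":0,"y":0,"z":0,"rx":0,"ry":0,"rz":0.12,"grip":0},{"x":0,"y":0,"z":0,"rx":0,"ry":0,"rz":0.12,"grip":0},{"x":0,"y":0,"z":0,"rx":0,"ry":0,"rz":0.12,"grip":0}]' >/dev/null
python3 -m handwheel '[{"x":0,"y":0,"z":0,"rx":0,"ry":0,"rz":0.12,"grip":0},{"x":0,"y":0,"z":0,"rx":0,"ry":0,"rz":0.12,"grip":0},{"x":0,"y":0,"z":0,"rx":0,"ry":0,"rz":0.12,"grip":0},{"x":0,"y":0,"z":0,"rx":0,"ry":0,"rz":0.12,"grip":0},{"x":0,"y":0,"z":0,"rx":0,"ry":0,"rz":0.12,"grip":0}]' >/dev/null
python3 -m handwheel '[{"x":0,"y":0,"z":0,"rx":0,"ry":0,"rz":0.12,"grip":0},{"x":0,"y":0,"z":0,"rx":0,"ry":0,"rz":0.12,"grip":0},{"x":0,"y":0,"z":0,"rx":0,"ry":0,"rz":0.12,"grip":0},{"x":0,"y":0,"z":0,"rx":0,"ry":0,"rz":0.06,"grip":0},{"x":0,"y":0,"z":0,"rx":0,"ry":0,"rz":0.02,"grip":0}]'
cat >> h.py <<'E'
PORT=np.array([.4957,-.0345,.122])
def pour(th,off=-.012,dz=.008,ang=0,lip=(.108,0,.001)):
    R=Rdown(ang,-th);L=PORT+[0,0,dz]+off*Rdown(ang)[:,0];return L-R@np.array(lip),R
def lipprof(n="scene"):
    s=r.get_state();p,d=r.snapshot(n);W=cloud(n,d);q=(W-s["ee_pos"])@s["orientation"]
    for a in np.arange(.02,.13,.01):
        m=(abs(q[...,1])<.012)&(q[...,0]>a)&(q[...,0]<a+.01)&(abs(q[...,2])<.04);print(round(a,2),m.sum(),(np.median(q[...,2][m])*1000).round(1) if m.any() else 0,end=' | ')
    m=(abs(q[...,1])<.03)&(q[...,0]>.03)&(q[...,0]<.15)&(abs(q[...,2])<.045);print("\nmax x",np.percentile(q[...,0][m],99) if m.any() else 0, "y", np.percentile(q[...,1][m],[2,98]) if m.any() else 0)
    return p
E
python3 - <<'E'
from h import *
where();P=lipprof("scene");T=lipprof("top")
s=r.get_state();u=pix("scene",s["ee_pos"]);c=np.clip(u.astype(int)-[60,70],0,None);print(u)
cv2.imwrite("pics/b.png",cv2.resize(P[c[1]:c[1]+110,c[0]:c[0]+140],None,fx=5,fy=5,interpolation=2)[...,::-1])
go(*pour(25))
E
```

```text
time_s: 13.17
ee_pos: [0.4072, 0.273, 0.2662]
orientation: [[0.999, 0.037, -0.0], [0.037, -0.999, 0.0], [-0.0, -0.0, -1.0]]
contact_force: [0.3, -0.2, -1.0]
opening: 0.012
gripper_force: 29.9
t 13.17 tcp [407.2 273.  266.2] x-ang 2.1 z [-0.  0. -1.] q [0.43 0.25 1.55 0.   1.35 1.97] open 12.0 gf 29.9 F [ 0.3 -0.2 -1. ]
0.02 0 0 | 0.03 0 0 | 0.04 0 0 | 0.05 0 0 | 0.06 0 0 | 0.07 0 0 | 0.08 0 0 | 0.09 0 0 | 0.1 0 0 | 0.11 0 0 | 0.12 0 0 | 
max x 0 y 0
0.02 0 0 | 0.03 0 0 | 0.04 0 0 | 0.05 0 0 | 0.06 0 0 | 0.07 0 0 | 0.08 2 7.8 | 0.09 7 2.2 | 0.1 6 0.3 | 0.11 0 0 | 0.12 0 0 | 
max x 0.1063788652168739 y [0.00682147 0.01798868]
[192.87490997 267.97886996]
calls 2 row {'x': np.float64(-1.0), 'y': np.float64(30.72), 'z': np.float64(9.37), 'rx': np.float64(0.0009), 'ry': np.float64(-0.0436), 'rz': np.float64(0.004)}
```

View pics/b.png

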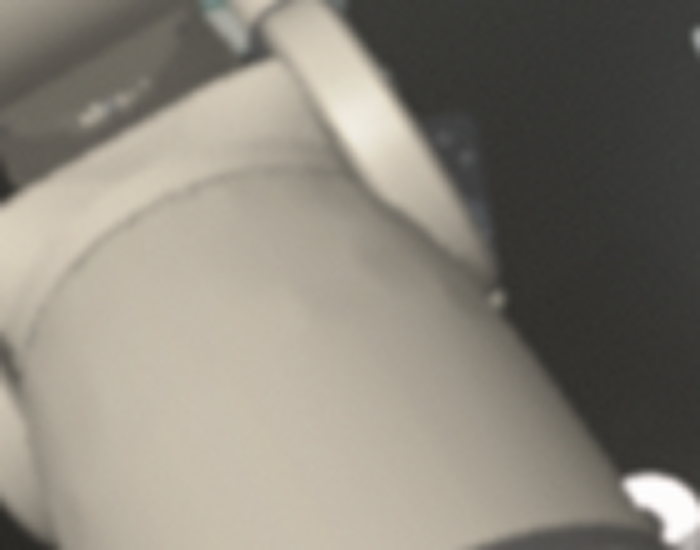

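```bash
python3 - <<'E'
from h import *
a=go(*pour(25,dz=.05),v=18);b=go(*pour(25,dz=.009),start=a,v=12);c=go(*pour(55,dz=.009),start=b,n=20)
E
```

```text
calls 4 row {'x': np.float64(-0.87), 'y': np.float64(15.35), 'z': np.float64(2.62), 'rx': np.float64(0.0004), 'ry': np.float64(-0.0218), 'rz': np.float64(0.002)}
calls 1 row {'x': np.float64(3.47), 'y': np.float64(-0.0), 'z': np.float64(7.43), 'rx': np.float64(0.0), 'ry': np.float64(0.0), 'rz': np.float64(0.0)}
calls 4 row {'x': np.float64(0.06), 'y': np.float64(-0.0), 'z': np.float64(-2.83), 'rx': np.float64(0.0), 'ry': np.float64(-0.0262), 'rz': np.float64(0.0)}
```

```bash

python3 -m handwheel '[{"x":-0.9,"y":8,"z":2.6,"rx":0,"ry":-0.02,"rz":0.002,"grip":0},{"x":-0.9,"y":14,"z":2.6,"rx":0,"ry":-0.022,"rz":0.002,"grip":0},{"x":-0.9,"y":17,"z":2.6,"rx":0,"ry":-0.022,"rz":0.002,"grip":0},{"x":-0.9,"y":17,"z":2.6,"rx":0,"ry":-0.022,"rz":0.002,"grip":0},{"x":-0.9,"y":17,"z":2.6,"rx":0,"ry":-0.022,"rz":0.002,"grip":0}]' >/dev/null
python3 -m handwheel '[{"x":-0.9,"y":17,"z":2.6,"rx":0,"ry":-0.022,"rz":0.002,"grip":0},{"x":-0.9,"y":17,"z":2.6,"rx":0,"ry":-0.022,"rz":0.002,"grip":0},{"x":-0.9,"y":17,"z":2.6,"rx":0,"ry":-0.022,"rz":0.002,"grip":0},{"x":-0.9,"y":17,"z":2.6,"rx":0,"ry":-0.022,"rz":0.002,"grip":0},{"x":-0.9,"y":17,"z":2.6,"rx":0,"ry":-0.022,"rz":0.002,"grip":0}]' >/dev/null
python3 -m handwheel '[{"x":-0.9,"y":17,"z":2.6,"rx":0,"ry":-0.022,"rz":0.002,"grip":0},{"x":-0.9,"y":17,"z":2.6,"rx":0,"ry":-0.022,"rz":0.002,"grip":0},{"x":-0.9,"y":17,"z":2.6,"rx":0,"ry":-0.022,"rz":0.002,"grip":0},{"x":-0.9,"y":17,"z":2.6,"rx":0,"ry":-0.022,"rz":0.002,"grip":0},{"x":-0.9,"y":17,"z":2.6,"rx":0,"ry":-0.022,"rz":0.002,"grip":0}]' >/dev/null
python3 -m handwheel '[{"x":-0.9,"y":17,"z":2.6,"rx":0,"ry":-0.022,"rz":0.002,"grip":0},{"x":-0.9,"y":17,"z":2.6,"rx":0,"ry":-0.022,"rz":0.002,"grip":0},{"x":-0.9,"y":14,"z":2.6,"rx":0,"ry":-0.022,"rz":0.002,"grip":0},{"x":-0.9,"y":8,"z":2.6,"rx":0,"ry":-0.022,"rz":0.002,"grip":0},{"x":-0.9,"y":3,"z":2.6,"rx":0,"ry":-0.02,"rz":0.002,"grip":0}]' 
python3 -m handwheel '[{"x":0,"y":0,"z":0,"rx":0,"ry":0,"rz":0,"grip":0},{"x":0,"y":0,"z":0,"rx":0,"ry":0,"rz":0,"grip":0},{"x":0,"y":0,"z":0,"rx":0,"ry":0,"rz":0,"grip":0},{"x":0,"y":0,"z":0,"rx":0,"ry":0,"rz":0,"grip":0},{"x":0,"y":0,"z":0,"rx":0,"ry":0,"rz":0,"grip":0}]'  >/dev/null
python3 - <<'E'
from h import *
where();P=lipprof("scene");T=lipprof("top")
b=go(*pour(25,dz=.009),v=12)
u=pix("top",PORT).astype(int);
cv2.imwrite("pics/c.png",cv2.resize(T[u[1]-60:u[1]+50,u[0]-70:u[0]+70],None,fx=5,fy=5,interpolation=2)[...,::-1])
E
```

```text
time_s: 14.93
ee_pos: [0.3857, -0.0309, 0.22]
orientation: [[0.906, -0.0, -0.424], [-0.003, -1.0, -0.007], [-0.424, 0.008, -0.906]]
contact_force: [0.8, -0.1, -1.3]
opening: 0.0118
gripper_force: 29.9
t 15.35 tcp [385.8 -29.2 220.4] x-ang -0.1 z [-0.422 -0.009 -0.907] q [-0.2   0.37  1.59 -0.09  1.61  1.39] open 11.6 gf 29.9 F [-0.1  0.  -1.8]
0.02 0 0 | 0.03 0 0 | 0.04 0 0 | 0.05 0 0 | 0.06 0 0 | 0.07 0 0 | 0.08 0 0 | 0.09 0 0 | 0.1 0 0 | 0.11 0 0 | 0.12 0 0 | 
max x 0 y 0
0.02 0 0 | 0.03 0 0 | 0.04 0 0 | 0.05 0 0 | 0.06 0 0 | 0.07 0 0 | 0.08 0 0 | 0.09 0 0 | 0.1 0 0 | 0.11 0 0 | 0.12 0 0 | 
max x 0 y 0
calls 1 row {'x': np.float64(3.7), 'y': np.float64(0.98), 'z': np.float64(7.74), 'rx': np.float64(0.0017), 'ry': np.float64(-0.0002), 'rz': np.float64(-0.0004)}
```

View pics/c.png

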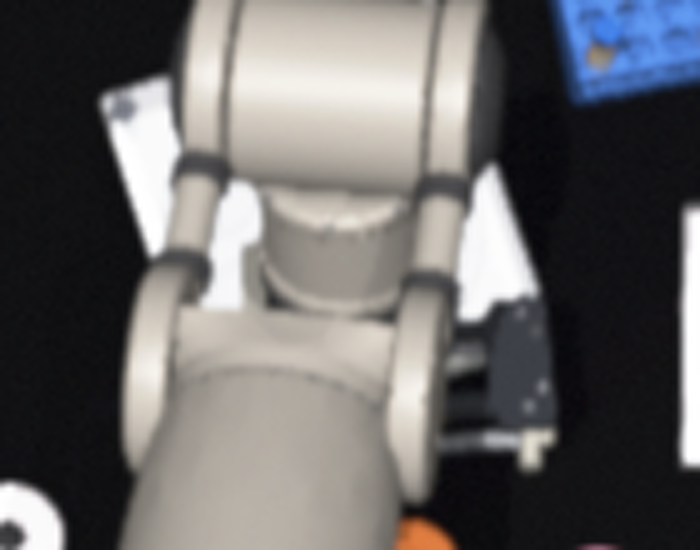

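```bash

python3 -m handwheel '[{"x":3.7,"y":1,"z":7.7,"rx":0.002,"ry":0,"rz":0,"grip":0},{"x":3.7,"y":1,"z":7.7,"rx":0.002,"ry":0,"rz":0,"grip":0},{"x":3.7,"y":1,"z":7.7,"rx":0.002,"ry":0,"rz":0,"grip":0},{"x":3.7,"y":1,"z":7.7,"rx":0.002,"ry":0,"rz":0,"grip":0},{"x":3.7,"y":1,"z":7.7,"rx":0,"ry":0,"rz":0,"grip":0}]' >/dev/null
python3 -m handwheel '[{"x":0,"y":0,"z":0,"rx":0,"ry":0,"rz":0,"grip":0},{"x":0,"y":0,"z":0,"rx":0,"ry":0,"rz":0,"grip":0},{"x":0,"y":0,"z":0,"rx":0,"ry":0,"rz":0,"grip":0},{"x":0,"y":0,"z":0,"rx":0,"ry":0,"rz":0,"grip":0},{"x":0,"y":0,"z":0,"rx":0,"ry":0,"rz":0,"grip":0}]'  >/dev/null
python3 - <<'E'
from h import *
where();s=r.get_state();print("lip",s["ee_pos"]+s["orientation"]@[.108,0,.001]-PORT)
go(*pour(55,dz=.009),n=20)
E
```

```text
t 16.28 tcp [386.5 -34.9 177.8] x-ang -0.2 z [-0.421 -0.    -0.907] q [-0.21  0.41  1.65 -0.09  1.51  1.38] open 11.7 gf 29.9 F [-0.2  0.2 -1. ]
lip [-0.01164026 -0.00070404  0.00943136]
calls 4 row {'x': np.float64(0.06), 'y': np.float64(-0.02), 'z': np.float64(-2.81), 'rx': np.float64(-0.0), 'ry': np.float64(-0.0262), 'rz': np.float64(-0.0001)}
```

```bash

python3 -m handwheel '[{"x":0,"y":0,"z":-2.8,"rx":0,"ry":-0.0262,"rz":0,"grip":0},{"x":0,"y":0,"z":-2.8,"rx":0,"ry":-0.0262,"rz":0,"grip":0},{"x":0,"y":0,"z":-2.8,"rx":0,"ry":-0.0262,"rz":0,"grip":0},{"x":0,"y":0,"z":-2.8,"rx":0,"ry":-0.0262,"rz":0,"grip":0},{"x":0,"y":0,"z":-2.8,"rx":0,"ry":-0.0262,"rz":0,"grip":0}]'
python3 -m handwheel '[{"x":0,"y":0,"z":-2.8,"rx":0,"ry":-0.0262,"rz":0,"grip":0},{"x":0,"y":0,"z":-2.8,"rx":0,"ry":-0.0262,"rz":0,"grip":0},{"x":0,"y":0,"z":-2.8,"rx":0,"ry":-0.0262,"rz":0,"grip":0},{"x":0,"y":0,"z":-2.8,"rx":0,"ry":-0.0262,"rz":0,"grip":0},{"x":0,"y":0,"z":-2.8,"rx":0,"ry":-0.0262,"rz":0,"grip":0}]' >/dev/null
python3 -m handwheel '[{"x":0,"y":0,"z":-2.8,"rx":0,"ry":-0.0262,"rz":0,"grip":0},{"x":0,"y":0,"z":-2.8,"rx":0,"ry":-0.0262,"rz":0,"grip":0},{"x":0,"y":0,"z":-2.8,"rx":0,"ry":-0.0262,"rz":0,"grip":0},{"x":0,"y":0,"z":-2.8,"rx":0,"ry":-0.0262,"rz":0,"grip":0},{"x":0,"y":0,"z":-2.8,"rx":0,"ry":-0.0262,"rz":0,"grip":0}]' >/dev/null
python3 -m handwheel '[{"x":0,"y":0,"z":-2.8,"rx":0,"ry":-0.0262,"rz":0,"grip":0},{"x":0,"y":0,"z":-2.8,"rx":0,"ry":-0.0262,"rz":0,"grip":0},{"x":0,"y":0,"z":-2.8,"rx":0,"ry":-0.0262,"rz":0,"grip":0},{"x":0,"y":0,"z":-2.8,"rx":0,"ry":-0.0262,"rz":0,"grip":0},{"x":0,"y":0,"z":-2.8,"rx":0,"ry":-0.0262,"rz":0,"grip":0}]' >/dev/null
python3 -m handwheel '[{"x":0,"y":0,"z":0,"rx":0,"ry":0,"rz":0,"grip":0},{"x":0,"y":0,"z":0,"rx":0,"ry":0,"rz":0,"grip":0},{"x":0,"y":0,"z":0,"rx":0,"ry":0,"rz":0,"grip":0},{"x":0,"y":0,"z":0,"rx":0,"ry":0,"rz":0,"grip":0},{"x":0,"y":0,"z":0,"rx":0,"ry":0,"rz":0,"grip":0}]'  >/dev/null
python3 - <<'E'
from h import *
where();s=r.get_state();print("lip",s["ee_pos"]+s["orientation"]@[.108,0,.001]-PORT)
T=r.snapshot("scene")[0]
u=pix("scene",PORT).astype(int);
cv2.imwrite("pics/d.png",cv2.resize(T[u[1]-60:u[1]+50,u[0]-70:u[0]+70],None,fx=5,fy=5,interpolation=2)[...,::-1])
E
```

```text
time_s: 16.7
ee_pos: [0.3931, -0.0349, 0.1903]
orientation: [[0.843, -0.002, -0.537], [-0.003, -1.0, -0.0], [-0.537, 0.001, -0.843]]
contact_force: [-0.2, 0.4, -1.1]
opening: 0.012
gripper_force: 29.9
t 18.37 tcp [421.2 -34.9 220.7] x-ang -0.2 z [-0.819  0.001 -0.574] q [-0.16  0.75  1.21 -0.16  2.12  1.4 ] open 11.9 gf 29.9 F [ 0.4  0.4 -1.1]
lip [-0.01322573 -0.00070075  0.00972677]
```

View pics/d.png

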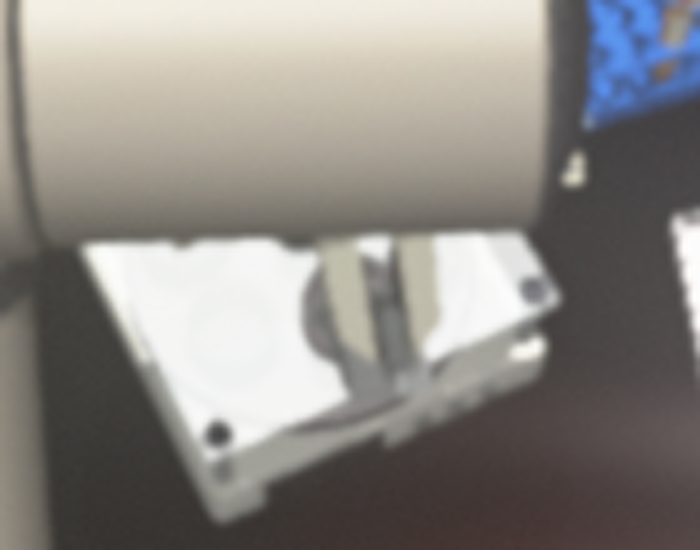

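```bash
cat >> h.py <<'E'
TR=np.array([.481,-.345]);TA=-4.9
def slot(k,z=.027,gx=.048):
    R=Rdown(TA);n=R[:2,0];l=np.array([-n[1],n[0]]);return np.array([*(TR+k*.07*l+(.003-gx)*n),z]),R
E
python3 - <<'E'
from h import *
a=go(*pour(0,dz=.11),n=10)
p,R=slot(-1,.20);b=go(p,R,start=a);go(slot(-1)[0],R,start=b,v=25);print(p)
E
```

```text
calls 2 row {'x': np.float64(-4.73), 'y': np.float64(-0.04), 'z': np.float64(1.28), 'rx': np.float64(0.0), 'ry': np.float64(0.0959), 'rz': np.float64(-0.0003)}
calls 2 row {'x': np.float64(6.89), 'y': np.float64(37.41), 'z': np.float64(3.3), 'rx': np.float64(0.0), 'ry': np.float64(0.0), 'rz': np.float64(0.0086)}
calls 2 row {'x': np.float64(0.0), 'y': np.float64(-0.0), 'z': np.float64(17.3), 'rx': np.float64(0.0), 'ry': np.float64(0.0), 'rz': np.float64(0.0)}
[ 0.43018528 -0.41090041  0.2       ]
```

```bash

python3 -m handwheel '[{"x":-4.7,"y":0,"z":1.3,"rx":0,"ry":0.096,"rz":0,"grip":0},{"x":-4.7,"y":0,"z":1.3,"rx":0,"ry":0.096,"rz":0,"grip":0},{"x":-4.7,"y":0,"z":1.3,"rx":0,"ry":0.096,"rz":0,"grip":0},{"x":-4.7,"y":0,"z":1.3,"rx":0,"ry":0.096,"rz":0,"grip":0},{"x":-4.7,"y":0,"z":1.3,"rx":0,"ry":0.096,"rz":0,"grip":0}]' >/dev/null
python3 -m handwheel '[{"x":-4.7,"y":0,"z":1.3,"rx":0,"ry":0.096,"rz":0,"grip":0},{"x":-4.7,"y":0,"z":1.3,"rx":0,"ry":0.096,"rz":0,"grip":0},{"x":-4.7,"y":0,"z":1.3,"rx":0,"ry":0.096,"rz":0,"grip":0},{"x":-4.7,"y":0,"z":1.3,"rx":0,"ry":0.096,"rz":0,"grip":0},{"x":-4.7,"y":0,"z":1.3,"rx":0,"ry":0.096,"rz":0,"grip":0}]' >/dev/null
python3 -m handwheel '[{"x":6.9,"y":20,"z":3.3,"rx":0,"ry":0,"rz":0.0086,"grip":0},{"x":6.9,"y":37.4,"z":3.3,"rx":0,"ry":0,"rz":0.0086,"grip":0},{"x":6.9,"y":37.4,"z":3.3,"rx":0,"ry":0,"rz":0.0086,"grip":0},{"x":6.9,"y":37.4,"z":3.3,"rx":0,"ry":0,"rz":0.0086,"grip":0},{"x":6.9,"y":37.4,"z":3.3,"rx":0,"ry":0,"rz":0.0086,"grip":0}]' >/dev/null
python3 -m handwheel '[{"x":6.9,"y":37.4,"z":3.3,"rx":0,"ry":0,"rz":0.0086,"grip":0},{"x":6.9,"y":37.4,"z":3.3,"rx":0,"ry":0,"rz":0.0086,"grip":0},{"x":6.9,"y":37.4,"z":3.3,"rx":0,"ry":0,"rz":0.0086,"grip":0},{"x":6.9,"y":37.4,"z":3.3,"rx":0,"ry":0,"rz":0.0086,"grip":0},{"x":6.9,"y":37.4,"z":3.3,"rx":0,"ry":0,"rz":0.0086,"grip":0}]' >/dev/null
python3 - <<'E'
from h import *
where()
p,R=slot(-1);go(p,R,v=25)
S,d=r.snapshot("scene");T,d2=r.snapshot("top")
for n,D in(("scene",d),("top",d2)):
    for o in scoops(n,cloud(n,D)):print(n,o[0].round(4),round(o[1],1),round(o[2],3),o[3])
u=pix("scene",PORT).astype(int);v=pix("top",PORT).astype(int)
A=cv2.resize(S[u[1]-50:u[1]+30,u[0]-50:u[0]+50],None,fx=4,fy=4,interpolation=2);B=cv2.resize(T[v[1]-50:v[1]+30,v[0]-50:v[0]+50],None,fx=4,fy=4,interpolation=2)
cv2.imwrite("pics/e.png",np.hstack([A,B])[...,::-1])
E
```

```text
t 20.08 tcp [ 429.1 -395.4  199.8] x-ang -5.1 z [-0.    -0.001 -1.   ] q [-0.88  0.47  1.4  -0.    1.27  0.78] open 12.2 gf 29.9 F [ 2.1 -0.5 -1.3]
calls 2 row {'x': np.float64(0.25), 'y': np.float64(1.52), 'z': np.float64(17.28), 'rx': np.float64(0.0001), 'ry': np.float64(0.0), 'rz': np.float64(-0.0004)}
scene [0.6065 0.3047] -25.4 0.117 373
scene [0.3976 0.2813] 10.0 0.125 341
scene [0.3883 0.1728] 4.2 0.059 258
scene [0.3963 0.5439] -4.4 0.125 209
top [0.6066 0.3046] -25.3 0.115 276
top [0.3992 0.2806] 10.1 0.125 266
top [0.4176 0.5412] -4.4 0.081 119
top [0.3882 0.1718] 7.2 0.059 203
```

View pics/e.png

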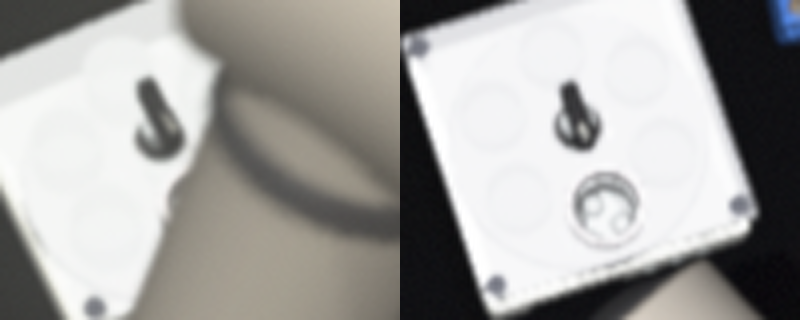

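```bash

python3 -m handwheel '[{"x":0,"y":0,"z":20,"rx":0,"ry":0,"rz":0,"grip":0},{"x":0,"y":0,"z":25,"rx":0,"ry":0,"rz":0,"grip":0},{"x":0,"y":0,"z":25,"rx":0,"ry":0,"rz":0,"grip":0},{"x":0,"y":0,"z":25,"rx":0,"ry":0,"rz":0,"grip":0},{"x":0,"y":0,"z":20,"rx":0,"ry":0,"rz":0,"grip":0}]' >/dev/null
python3 -m handwheel '[{"x":0,"y":0,"z":10,"rx":0,"ry":0,"rz":0,"grip":0},{"x":0,"y":0,"z":0,"rx":0,"ry":0,"rz":0,"grip":0},{"x":0,"y":0,"z":0,"rx":0,"ry":0,"rz":0,"grip":0},{"x":0,"y":0,"z":0,"rx":0,"ry":0,"rz":0,"grip":0},{"x":0,"y":0,"z":0,"rx":0,"ry":0,"rz":0,"grip":0}]' >/dev/null
python3 - <<'E'
from h import *
where()
p,R=slot(-1);go(p,R,v=25)
E
```

```text
t 21.02 tcp [ 430.3 -394.7   76.5] x-ang -5.1 z [ 0.002 -0.003 -1.   ] q [-0.87  0.6   1.55 -0.    0.99  0.79] open 11.9 gf 29.9 F [ 0.4 -0.7 -0.8]
calls 1 row {'x': np.float64(0.25), 'y': np.float64(3.21), 'z': np.float64(9.91), 'rx': np.float64(0.0007), 'ry': np.float64(-0.0005), 'rz': np.float64(-0.0006)}
```

```bash

python3 -m handwheel '[{"x":0,"y":8,"z":4,"rx":0,"ry":0,"rz":0,"grip":0},{"x":0,"y":8,"z":10,"rx":0,"ry":0,"rz":0,"grip":0},{"x":0,"y":0,"z":15,"rx":0,"ry":0,"rz":0,"grip":0},{"x":0,"y":0,"z":12,"rx":0,"ry":0,"rz":0,"grip":0},{"x":0,"y":0,"z":6,"rx":0,"ry":0,"rz":0,"grip":0}]' >/dev/null
python3 -m handwheel '[{"x":0,"y":0,"z":1,"rx":0,"ry":0,"rz":0,"grip":0},{"x":0,"y":0,"z":0.5,"rx":0,"ry":0,"rz":0,"grip":0},{"x":0,"y":0,"z":0,"rx":0,"ry":0,"rz":0,"grip":0},{"x":0,"y":0,"z":0,"rx":0,"ry":0,"rz":0,"grip":0},{"x":0,"y":0,"z":0,"rx":0,"ry":0,"rz":0,"grip":0}]'
python3 -m handwheel '[{"x":0,"y":0,"z":0,"rx":0,"ry":0,"rz":0,"grip":30},{"x":0,"y":0,"z":0,"rx":0,"ry":0,"rz":0,"grip":36},{"x":0,"y":0,"z":0,"rx":0,"ry":0,"rz":0,"grip":36},{"x":0,"y":0,"z":0,"rx":0,"ry":0,"rz":0,"grip":36},{"x":0,"y":0,"z":0,"rx":0,"ry":0,"rz":0,"grip":36}]'
python3 -m handwheel '[{"x":0,"y":0,"z":-10,"rx":0,"ry":0,"rz":0,"grip":36},{"x":0,"y":0,"z":-30,"rx":0,"ry":0,"rz":0,"grip":36},{"x":0,"y":0,"z":-40,"rx":0,"ry":0,"rz":0,"grip":36},{"x":0,"y":0,"z":-40,"rx":0,"ry":0,"rz":0,"grip":36},{"x":0,"y":0,"z":-40,"rx":0,"ry":0,"rz":0,"grip":36}]' >/dev/null
python3 - <<'E'
from h import *
where()
K=np.array([.5556,-.0185])
go((*K,.19),Rdown(15));go((*K,.19),Rdown(-165))
E
```

```text
time_s: 21.85
ee_pos: [0.4284, -0.4101, 0.0266]
orientation: [[0.996, -0.088, 0.001], [-0.088, -0.996, -0.002], [0.001, 0.002, -1.0]]
contact_force: [-0.5, 0.4, -0.3]
opening: 0.0117
gripper_force: 30.0
time_s: 22.27
ee_pos: [0.4283, -0.4101, 0.0265]
orientation: [[0.996, -0.088, 0.0], [-0.088, -0.996, -0.001], [0.0, 0.001, -1.0]]
contact_force: [1.3, 0.2, -0.3]
opening: 0.0353
gripper_force: 0.0
t 22.68 tcp [ 427.9 -409.5  188.9] x-ang -5.1 z [ 0.    -0.001 -1.   ] q [-0.89  0.49  1.39 -0.    1.26  0.77] open 35.9 gf 0.0 F [ 0.1 -1.1  0.8]
calls 3 row {'x': np.float64(10.5), 'y': np.float64(-25.48), 'z': np.float64(-0.09), 'rx': np.float64(0.0001), 'ry': np.float64(-0.0), 'rz': np.float64(-0.0233)}
calls 5 row {'x': np.float64(-20.9), 'y': np.float64(-10.31), 'z': np.float64(-0.06), 'rx': np.float64(-0.0), 'ry': np.float64(-0.0001), 'rz': np.float64(0.1117)}
```

```bash

python3 -m handwheel '[{"x":10.5,"y":-25.5,"z":0,"rx":0,"ry":0,"rz":-0.0233,"grip":36},{"x":10.5,"y":-25.5,"z":0,"rx":0,"ry":0,"rz":-0.0233,"grip":36},{"x":10.5,"y":-25.5,"z":0,"rx":0,"ry":0,"rz":-0.0233,"grip":36},{"x":10.5,"y":-25.5,"z":0,"rx":0,"ry":0,"rz":-0.0233,"grip":36},{"x":10.5,"y":-25.5,"z":0,"rx":0,"ry":0,"rz":-0.0233,"grip":36}]' >/dev/null
python3 -m handwheel '[{"x":10.5,"y":-25.5,"z":0,"rx":0,"ry":0,"rz":-0.0233,"grip":36},{"x":10.5,"y":-25.5,"z":0,"rx":0,"ry":0,"rz":-0.0233,"grip":36},{"x":10.5,"y":-25.5,"z":0,"rx":0,"ry":0,"rz":-0.0233,"grip":36},{"x":10.5,"y":-25.5,"z":0,"rx":0,"ry":0,"rz":-0.0233,"grip":36},{"x":10.5,"y":-25.5,"z":0,"rx":0,"ry":0,"rz":-0.0233,"grip":36}]' >/dev/null
python3 -m handwheel '[{"x":10.5,"y":-25.5,"z":0,"rx":0,"ry":0,"rz":-0.0233,"grip":36},{"x":10.5,"y":-25.5,"z":0,"rx":0,"ry":0,"rz":-0.0233,"grip":36},{"x":10.5,"y":-25.5,"z":0,"rx":0,"ry":0,"rz":-0.0233,"grip":36},{"x":10.5,"y":-25.5,"z":0,"rx":0,"ry":0,"rz":-0.0233,"grip":36},{"x":10.5,"y":-25.5,"z":0,"rx":0,"ry":0,"rz":-0.0233,"grip":36}]' >/dev/null
python3 -m handwheel '[{"x":0,"y":0,"z":0,"rx":0,"ry":0,"rz":0,"grip":36},{"x":0,"y":0,"z":0,"rx":0,"ry":0,"rz":0,"grip":36},{"x":0,"y":0,"z":0,"rx":0,"ry":0,"rz":0,"grip":36},{"x":0,"y":0,"z":0,"rx":0,"ry":0,"rz":0,"grip":36},{"x":0,"y":0,"z":0,"rx":0,"ry":0,"rz":0,"grip":36}]' >/dev/null
python3 - <<'E'
from h import *
where()
K=np.array([.5556,-.0185])
go((*K,.126),Rdown(15))
E
```

```text
t 24.35 tcp [555.9 -19.7 186.1] x-ang 14.9 z [ 0.    -0.001 -1.   ] q [-0.17  0.43  1.5  -0.    1.21  1.14] open 36.0 gf 0.0 F [ 0.4 -0.2 -0.2]
calls 1 row {'x': np.float64(0.0), 'y': np.float64(-0.26), 'z': np.float64(12.01), 'rx': np.float64(0.0003), 'ry': np.float64(0.0), 'rz': np.float64(-0.0004)}
```

```bash

python3 -m handwheel '[{"x":0,"y":-1.2,"z":16,"rx":0,"ry":0,"rz":0,"grip":36},{"x":0,"y":0,"z":16,"rx":0,"ry":0,"rz":0,"grip":36},{"x":0,"y":0,"z":14,"rx":0,"ry":0,"rz":0,"grip":36},{"x":0,"y":0,"z":10,"rx":0,"ry":0,"rz":0,"grip":36},{"x":0,"y":0,"z":4,"rx":0,"ry":0,"rz":0,"grip":36}]' >/dev/null
python3 -m handwheel '[{"x":0,"y":0,"z":0,"rx":0,"ry":0,"rz":0,"grip":0},{"x":0,"y":0,"z":0,"rx":0,"ry":0,"rz":0,"grip":0},{"x":0,"y":0,"z":0,"rx":0,"ry":0,"rz":0,"grip":0},{"x":0,"y":0,"z":0,"rx":0,"ry":0,"rz":0,"grip":0},{"x":0,"y":0,"z":0,"rx":0,"ry":0,"rz":0,"grip":0}]' >/dev/null
python3 -m handwheel '[{"x":0,"y":0,"z":0,"rx":0,"ry":0,"rz":0,"grip":0},{"x":0,"y":0,"z":0,"rx":0,"ry":0,"rz":-0.04,"grip":0},{"x":0,"y":0,"z":0,"rx":0,"ry":0,"rz":-0.08,"grip":0},{"x":0,"y":0,"z":0,"rx":0,"ry":0,"rz":-0.08,"grip":0},{"x":0,"y":0,"z":0,"rx":0,"ry":0,"rz":-0.08,"grip":0}]'
python3 -m handwheel '[{"x":0,"y":0,"z":0,"rx":0,"ry":0,"rz":-0.08,"grip":0},{"x":0,"y":0,"z":0,"rx":0,"ry":0,"rz":-0.08,"grip":0},{"x":0,"y":0,"z":0,"rx":0,"ry":0,"rz":-0.08,"grip":0},{"x":0,"y":0,"z":0,"rx":0,"ry":0,"rz":-0.08,"grip":0},{"x":0,"y":0,"z":0,"rx":0,"ry":0,"rz":-0.08,"grip":0}]' >/dev/null
python3 -m handwheel '[{"x":0,"y":0,"z":0,"rx":0,"ry":0,"rz":-0.08,"grip":0},{"x":0,"y":0,"z":0,"rx":0,"ry":0,"rz":-0.08,"grip":0},{"x":0,"y":0,"z":0,"rx":0,"ry":0,"rz":-0.08,"grip":0},{"x":0,"y":0,"z":0,"rx":0,"ry":0,"rz":-0.08,"grip":0},{"x":0,"y":0,"z":0,"rx":0,"ry":0,"rz":-0.047,"grip":0}]'
python3 -m handwheel '[{"x":0,"y":0,"z":0,"rx":0,"ry":0,"rz":0,"grip":0},{"x":0,"y":0,"z":0,"rx":0,"ry":0,"rz":0,"grip":0},{"x":0,"y":0,"z":0,"rx":0,"ry":0,"rz":0,"grip":0},{"x":0,"y":0,"z":0,"rx":0,"ry":0,"rz":0,"grip":0},{"x":0,"y":0,"z":0,"rx":0,"ry":0,"rz":0,"grip":0}]'
python3 -c "
from h import *
where()"
```

```text
time_s: 25.6
ee_pos: [0.5567, -0.0191, 0.1268]
orientation: [[0.855, 0.518, 0.003], [0.518, -0.855, -0.004], [0.001, 0.005, -1.0]]
contact_force: [1.1, -6.9, -1.8]
opening: 0.0139
gripper_force: 30.0
time_s: 26.43
ee_pos: [0.5569, -0.0192, 0.1268]
orientation: [[0.256, 0.967, 0.003], [0.967, -0.256, -0.004], [-0.003, 0.004, -1.0]]
contact_force: [2.6, -7.3, -0.8]
opening: 0.0134
gripper_force: 30.0
time_s: 26.85
ee_pos: [0.5569, -0.0192, 0.1268]
orientation: [[0.26, 0.966, 0.003], [0.966, -0.26, -0.004], [-0.003, 0.004, -1.0]]
contact_force: [1.8, -6.6, -2.5]
opening: 0.0135
gripper_force: 30.0
t 26.85 tcp [556.9 -19.2 126.8] x-ang 74.9 z [ 0.003 -0.004 -1.   ] q [-0.17  0.5   1.58 -0.    1.06  0.09] open 13.5 gf 30.0 F [ 1.8 -6.6 -2.5]
```

```bash

python3 -m handwheel '[{"x":0,"y":0,"z":0,"rx":0,"ry":0,"rz":0,"grip":40},{"x":0,"y":0,"z":0,"rx":0,"ry":0,"rz":0,"grip":40},{"x":0,"y":0,"z":0,"rx":0,"ry":0,"rz":0,"grip":40},{"x":0,"y":0,"z":-10,"rx":0,"ry":0,"rz":0,"grip":40},{"x":0,"y":0,"z":-30,"rx":0,"ry":0,"rz":0,"grip":40}]' >/dev/null
python3 -m handwheel '[{"x":0,"y":0,"z":-25,"rx":0,"ry":0,"rz":0,"grip":40},{"x":0,"y":0,"z":0,"rx":0,"ry":0,"rz":0,"grip":40},{"x":0,"y":0,"z":0,"rx":0,"ry":0,"rz":0,"grip":40},{"x":0,"y":0,"z":0,"rx":0,"ry":0,"rz":0,"grip":40},{"x":0,"y":0,"z":0,"rx":0,"ry":0,"rz":0,"grip":40}]' >/dev/null
sed -i 's/W\[...,0\]<.66/W[...,0]<.70/' h.py
python3 - <<'E'
from h import *
where()
S,d=r.snapshot("scene");T,d2=r.snapshot("top")
for n,D in(("scene",d),("top",d2)):
    for o in scoops(n,cloud(n,D)):print(n,o[0].round(4),round(o[1],1),round(o[2],3),o[3])
cv2.imwrite("pics/f.png",np.hstack([cv2.resize(S[190:340,100:240],None,fx=2.8,fy=2.8,interpolation=2),cv2.resize(T[195:345,110:240],None,fx=2.8,fy=2.8,interpolation=2)])[...,::-1])
E
```

```text
t 27.68 tcp [555.  -17.2 190. ] x-ang 75.0 z [-0.002 -0.001 -1.   ] q [-0.17  0.43  1.5  -0.    1.22  0.09] open 39.9 gf 0.0 F [ 0.2 -0.2  0.4]
scene [0.4073 0.5427] -3.8 0.103 189
top [0.6783 0.3982] 64.0 0.077 230
top [0.6107 0.3022] -25.2 0.124 305
top [0.4138 0.2832] 10.1 0.096 153
top [0.4215 0.5419] -4.5 0.073 108
top [0.3895 0.1713] 5.3 0.057 203
```

View pics/f.png

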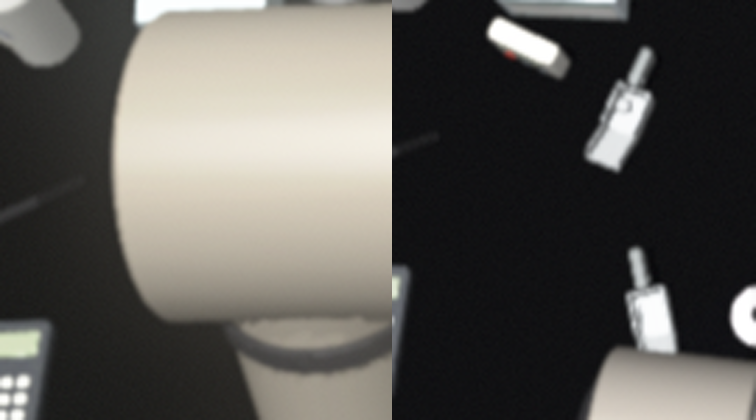

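```bash

python3 - <<'E'
from h import *
W=np.load("sceneW.npy").reshape(-1,3);W2=np.load("topW.npy").reshape(-1,3);W=np.vstack([W,W2])
g=np.array([.6107,.3022])+.048*np.array([np.cos(np.radians(-25.2)),np.sin(np.radians(-25.2))])
R=Rdown(154.8);q=(W-[*g,.024])@R
m=(abs(q[:,0])<.09)&(abs(q[:,1])<.13)&(W[:,2]>.065)&(W[:,2]<.4)
for a in W[m][:: max(1,m.sum()//12)]:print(a.round(3),((a-[*g,.024])@R).round(3))
a=go((*g,.15),R);b=go((*g,.024),start=a)
E
```

```text
[0.786 0.362 0.071] [-0.085  0.129 -0.047]
[0.769 0.343 0.066] [-0.078  0.104 -0.042]
[0.754 0.321 0.067] [-0.074  0.078 -0.043]
[0.739 0.305 0.07 ] [-0.067  0.057 -0.046]
[0.733 0.314 0.067] [-0.058  0.063 -0.043]
[0.729 0.342 0.066] [-0.042  0.086 -0.042]
[0.721 0.348 0.066] [-0.032  0.088 -0.042]
[0.768 0.371 0.068] [-0.065  0.129 -0.044]
[0.754 0.328 0.076] [-0.071  0.085 -0.052]
[0.745 0.355 0.073] [-0.051  0.105 -0.049]
[0.734 0.327 0.072] [-0.054  0.075 -0.048]
[0.726 0.333 0.071] [-0.043  0.077 -0.047]
[0.668 0.389 0.066] [ 0.033  0.103 -0.042]
calls 3 row {'x': np.float64(17.33), 'y': np.float64(14.82), 'z': np.float64(2.63), 'rx': np.float64(-0.0002), 'ry': np.float64(0.0), 'rz': np.float64(-0.0929)}
calls 1 row {'x': np.float64(-0.0), 'y': np.float64(0.0), 'z': np.float64(25.2), 'rx': np.float64(0.0), 'ry': np.float64(0.0), 'rz': np.float64(0.0)}
```

```bash

python3 -m handwheel '[{"x":17.3,"y":14.8,"z":2.6,"rx":0,"ry":0,"rz":-0.093,"grip":50},{"x":17.3,"y":14.8,"z":2.6,"rx":0,"ry":0,"rz":-0.093,"grip":50},{"x":17.3,"y":14.8,"z":2.6,"rx":0,"ry":0,"rz":-0.093,"grip":50},{"x":17.3,"y":14.8,"z":2.6,"rx":0,"ry":0,"rz":-0.093,"grip":50},{"x":17.3,"y":14.8,"z":2.6,"rx":0,"ry":0,"rz":-0.093,"grip":50}]' >/dev/null
python3 -m handwheel '[{"x":17.3,"y":14.8,"z":2.6,"rx":0,"ry":0,"rz":-0.093,"grip":50},{"x":17.3,"y":14.8,"z":2.6,"rx":0,"ry":0,"rz":-0.093,"grip":50},{"x":17.3,"y":14.8,"z":2.6,"rx":0,"ry":0,"rz":-0.093,"grip":50},{"x":17.3,"y":14.8,"z":2.6,"rx":0,"ry":0,"rz":-0.093,"grip":50},{"x":17.3,"y":14.8,"z":2.6,"rx":0,"ry":0,"rz":-0.093,"grip":50}]' >/dev/null
python3 -m handwheel '[{"x":17.3,"y":14.8,"z":2.6,"rx":0,"ry":0,"rz":-0.093,"grip":50},{"x":17.3,"y":14.8,"z":2.6,"rx":0,"ry":0,"rz":-0.093,"grip":50},{"x":17.3,"y":14.8,"z":2.6,"rx":0,"ry":0,"rz":-0.093,"grip":50},{"x":17.3,"y":14.8,"z":2.6,"rx":0,"ry":0,"rz":-0.093,"grip":50},{"x":17.3,"y":14.8,"z":2.6,"rx":0,"ry":0,"rz":-0.093,"grip":50}]' >/dev/null
python3 -m handwheel '[{"x":0,"y":0,"z":0,"rx":0,"ry":0,"rz":0,"grip":50},{"x":0,"y":0,"z":0,"rx":0,"ry":0,"rz":0,"grip":50},{"x":0,"y":0,"z":0,"rx":0,"ry":0,"rz":0,"grip":50},{"x":0,"y":0,"z":0,"rx":0,"ry":0,"rz":0,"grip":50},{"x":0,"y":0,"z":0,"rx":0,"ry":0,"rz":0,"grip":50}]' >/dev/null
python3 - <<'E'
from h import *
where()
go((.6541,.2818,.026),Rdown(154.8))
for n in("scene","top"):
    for o in scoops(n,cloud(n,r.snapshot(n)[1])):print(n,o[0].round(4),round(o[1],1),round(o[2],3),o[3])
E
```

```text
t 29.45 tcp [654.9 280.  151.5] x-ang 154.8 z [ 0.    -0.001 -1.   ] q [ 0.3   0.75  1.02 -0.    1.37 -0.83] open 50.0 gf 0.0 F [-0.7  0.4 -0.7]
calls 1 row {'x': np.float64(0.32), 'y': np.float64(0.28), 'z': np.float64(25.11), 'rx': np.float64(-0.0002), 'ry': np.float64(0.0002), 'rz': np.float64(-0.0002)}
scene [0.398  0.2812] 9.8 0.124 340
scene [0.3894 0.1741] -6.6 0.058 240
top [0.3964 0.5432] -4.7 0.123 156
```

```bash

python3 -m handwheel '[{"x":1.6,"y":1.4,"z":35,"rx":0,"ry":0,"rz":0,"grip":50},{"x":0,"y":0,"z":35,"rx":0,"ry":0,"rz":0,"grip":50},{"x":0,"y":0,"z":30,"rx":0,"ry":0,"rz":0,"grip":50},{"x":0,"y":0,"z":16,"rx":0,"ry":0,"rz":0,"grip":50},{"x":0,"y":0,"z":8,"rx":0,"ry":0,"rz":0,"grip":50}]' >/dev/null
python3 -m handwheel '[{"x":0,"y":0,"z":0,"rx":0,"ry":0,"rz":0,"grip":50},{"x":0,"y":0,"z":0,"rx":0,"ry":0,"rz":0,"grip":0},{"x":0,"y":0,"z":0,"rx":0,"ry":0,"rz":0,"grip":0},{"x":0,"y":0,"z":0,"rx":0,"ry":0,"rz":0,"grip":0},{"x":0,"y":0,"z":0,"rx":0,"ry":0,"rz":0,"grip":0}]'
python3 -m handwheel '[{"x":0,"y":0,"z":0,"rx":0,"ry":0,"rz":0,"grip":0},{"x":0,"y":0,"z":0,"rx":0,"ry":0,"rz":0,"grip":0},{"x":0,"y":0,"z":0,"rx":0,"ry":0,"rz":0,"grip":0},{"x":0,"y":0,"z":0,"rx":0,"ry":0,"rz":0,"grip":0},{"x":0,"y":0,"z":-3,"rx":0,"ry":0,"rz":0,"grip":0}]'
python3 -m handwheel '[{"x":0,"y":0,"z":-6,"rx":0,"ry":0,"rz":0,"grip":0},{"x":0,"y":0,"z":-12,"rx":0,"ry":0,"rz":0,"grip":0},{"x":0,"y":0,"z":-14,"rx":0,"ry":0,"rz":0,"grip":0},{"x":0,"y":0,"z":-14,"rx":0,"ry":0,"rz":0,"grip":0},{"x":0,"y":0,"z":-14,"rx":0,"ry":0,"rz":0,"grip":0}]' >/dev/null
python3 -m handwheel '[{"x":0,"y":0,"z":-14,"rx":0,"ry":0,"rz":0,"grip":0},{"x":0,"y":0,"z":-14,"rx":0,"ry":0,"rz":0,"grip":0},{"x":0,"y":0,"z":-14,"rx":0,"ry":0,"rz":0,"grip":0},{"x":0,"y":0,"z":-14,"rx":0,"ry":0,"rz":0,"grip":0},{"x":0,"y":0,"z":-10,"rx":0,"ry":0,"rz":0,"grip":0}]' >/dev/null
python3 -c "
from h import *
where();a=go((.42,.25,.27),v=18);go((.42,.25,.27),Rdown(0),start=a,w=.114,rv=(0,0,np.radians(154.8)))"
```

```text
time_s: 30.38
ee_pos: [0.6544, 0.2833, 0.0292]
orientation: [[-0.905, 0.425, 0.003], [0.425, 0.905, -0.0], [-0.003, 0.001, -1.0]]
contact_force: [0.7, -0.6, 0.7]
opening: 0.0281
gripper_force: 0.0
time_s: 30.8
ee_pos: [0.6532, 0.2829, 0.03]
orientation: [[-0.905, 0.424, -0.001], [0.424, 0.905, -0.002], [0.0, -0.002, -1.0]]
contact_force: [-0.2, -0.8, -2.4]
opening: 0.0119
gripper_force: 30.0
t 31.63 tcp [654.1 283.3 159.2] x-ang 154.9 z [ 0.003 -0.001 -1.   ] q [ 0.3   0.75  1.01 -0.    1.38 -0.83] open 11.7 gf 30.0 F [ 0.6  0.2 -0.7]
calls 3 row {'x': np.float64(13.17), 'y': np.float64(-8.63), 'z': np.float64(-7.43), 'rx': np.float64(0.0), 'ry': np.float64(0.0), 'rz': np.float64(0.0)}
calls 5 row {'x': np.float64(0.0), 'y': np.float64(0.0), 'z': np.float64(-0.0), 'rx': np.float64(0.0), 'ry': np.float64(0.0), 'rz': np.float64(0.1081)}
```

```bash

python3 -m handwheel '[{"x":4,"y":-3,"z":-7.5,"rx":0,"ry":0,"rz":0,"grip":0},{"x":8,"y":-6,"z":-7.5,"rx":0,"ry":0,"rz":0,"grip":0},{"x":13,"y":-9,"z":-7.5,"rx":0,"ry":0,"rz":0,"grip":0},{"x":15,"y":-10,"z":-7.5,"rx":0,"ry":0,"rz":0,"grip":0},{"x":15,"y":-10,"z":-7.5,"rx":0,"ry":0,"rz":0,"grip":0}]' >/dev/null
python3 -m handwheel '[{"x":15,"y":-10,"z":-7.5,"rx":0,"ry":0,"rz":0,"grip":0},{"x":15,"y":-10,"z":-7.5,"rx":0,"ry":0,"rz":0,"grip":0},{"x":15,"y":-10,"z":-7.5,"rx":0,"ry":0,"rz":0,"grip":0},{"x":15,"y":-10,"z":-7.5,"rx":0,"ry":0,"rz":0,"grip":0},{"x":15,"y":-10,"z":-7.5,"rx":0,"ry":0,"rz":0,"grip":0}]' >/dev/null
python3 -m handwheel '[{"x":15,"y":-10,"z":-7.5,"rx":0,"ry":0,"rz":0,"grip":0},{"x":15,"y":-10,"z":-7.5,"rx":0,"ry":0,"rz":0,"grip":0},{"x":15,"y":-10,"z":-7.5,"rx":0,"ry":0,"rz":0.03,"grip":0},{"x":12,"y":-8,"z":-7.5,"rx":0,"ry":0,"rz":0.06,"grip":0},{"x":6,"y":-4,"z":-7.5,"rx":0,"ry":0,"rz":0.1,"grip":0}]' >/dev/null
python3 -m handwheel '[{"x":0,"y":0,"z":0,"rx":0,"ry":0,"rz":0.12,"grip":0},{"x":0,"y":0,"z":0,"rx":0,"ry":0,"rz":0.12,"grip":0},{"x":0,"y":0,"z":0,"rx":0,"ry":0,"rz":0.12,"grip":0},{"x":0,"y":0,"z":0,"rx":0,"ry":0,"rz":0.12,"grip":0},{"x":0,"y":0,"z":0,"rx":0,"ry":0,"rz":0.12,"grip":0}]' >/dev/null
python3 -m handwheel '[{"x":0,"y":0,"z":0,"rx":0,"ry":0,"rz":0.12,"grip":0},{"x":0,"y":0,"z":0,"rx":0,"ry":0,"rz":0.12,"grip":0},{"x":0,"y":0,"z":0,"rx":0,"ry":0,"rz":0.12,"grip":0},{"x":0,"y":0,"z":0,"rx":0,"ry":0,"rz":0.12,"grip":0},{"x":0,"y":0,"z":0,"rx":0,"ry":0,"rz":0.12,"grip":0}]' >/dev/null
python3 -m handwheel '[{"x":0,"y":0,"z":0,"rx":0,"ry":0,"rz":0.12,"grip":0},{"x":0,"y":0,"z":0,"rx":0,"ry":0,"rz":0.12,"grip":0},{"x":0,"y":0,"z":0,"rx":0,"ry":0,"rz":0.12,"grip":0},{"x":0,"y":0,"z":0,"rx":0,"ry":0,"rz":0.12,"grip":0},{"x":0,"y":0,"z":0,"rx":0,"ry":0,"rz":0.12,"grip":0}]' >/dev/null
python3 -m handwheel '[{"x":0,"y":0,"z":0,"rx":0,"ry":0,"rz":0.12,"grip":0},{"x":0,"y":0,"z":0,"rx":0,"ry":0,"rz":0.12,"grip":0},{"x":0,"y":0,"z":0,"rx":0,"ry":0,"rz":0.12,"grip":0},{"x":0,"y":0,"z":0,"rx":0,"ry":0,"rz":0.12,"grip":0},{"x":0,"y":0,"z":0,"rx":0,"ry":0,"rz":0.12,"grip":0}]' >/dev/null
python3 -m handwheel '[{"x":0,"y":0,"z":0,"rx":0,"ry":0,"rz":0.08,"grip":0},{"x":0,"y":0,"z":0,"rx":0,"ry":0,"rz":0.03,"grip":0},{"x":0,"y":0,"z":0,"rx":0,"ry":0,"rz":0,"grip":0},{"x":0,"y":0,"z":0,"rx":0,"ry":0,"rz":0,"grip":0},{"x":0,"y":0,"z":0,"rx":0,"ry":0,"rz":0,"grip":0}]' >/dev/null
python3 - <<'E'
from h import *
where();lipprof("top")
a=go(*pour(25,dz=.05,lip=(.107,0,.005)),v=18);b=go(*pour(25,dz=.009,lip=(.107,0,.005)),v=12,start=a)
E
```

```text
t 34.97 tcp [423.2 248.5 269.1] x-ang 0.2 z [-0.    -0.001 -1.   ] q [ 0.38  0.25  1.54 -0.    1.36  1.94] open 11.8 gf 30.0 F [ 0.5  0.2 -0.2]
0.02 0 0 | 0.03 0 0 | 0.04 0 0 | 0.05 0 0 | 0.06 0 0 | 0.07 0 0 | 0.08 0 0 | 0.09 0 0 | 0.1 4 3.0 | 0.11 0 0 | 0.12 0 0 | 
max x 0.10458728400057157 y [0.00943324 0.01764782]
calls 4 row {'x': np.float64(-1.24), 'y': np.float64(14.15), 'z': np.float64(2.71), 'rx': np.float64(0.0001), 'ry': np.float64(-0.0218), 'rz': np.float64(0.0002)}
calls 1 row {'x': np.float64(3.47), 'y': np.float64(-0.0), 'z': np.float64(7.43), 'rx': np.float64(0.0), 'ry': np.float64(0.0), 'rz': np.float64(0.0)}
```

```bash

python3 -m handwheel '[{"x":-1.2,"y":6,"z":2.7,"rx":0,"ry":-0.022,"rz":0,"grip":0},{"x":-1.2,"y":11,"z":2.7,"rx":0,"ry":-0.022,"rz":0,"grip":0},{"x":-1.2,"y":16,"z":2.7,"rx":0,"ry":-0.022,"rz":0,"grip":0},{"x":-1.2,"y":16,"z":2.7,"rx":0,"ry":-0.022,"rz":0,"grip":0},{"x":-1.2,"y":16,"z":2.7,"rx":0,"ry":-0.022,"rz":0,"grip":0}]' >/dev/null
python3 -m handwheel '[{"x":-1.2,"y":16,"z":2.7,"rx":0,"ry":-0.022,"rz":0,"grip":0},{"x":-1.2,"y":16,"z":2.7,"rx":0,"ry":-0.022,"rz":0,"grip":0},{"x":-1.2,"y":16,"z":2.7,"rx":0,"ry":-0.022,"rz":0,"grip":0},{"x":-1.2,"y":16,"z":2.7,"rx":0,"ry":-0.022,"rz":0,"grip":0},{"x":-1.2,"y":16,"z":2.7,"rx":0,"ry":-0.022,"rz":0,"grip":0}]' >/dev/null
python3 -m handwheel '[{"x":-1.2,"y":16,"z":2.7,"rx":0,"ry":-0.022,"rz":0,"grip":0},{"x":-1.2,"y":16,"z":2.7,"rx":0,"ry":-0.022,"rz":0,"grip":0},{"x":-1.2,"y":16,"z":2.7,"rx":0,"ry":-0.022,"rz":0,"grip":0},{"x":-1.2,"y":16,"z":2.7,"rx":0,"ry":-0.022,"rz":0,"grip":0},{"x":-1.2,"y":16,"z":2.7,"rx":0,"ry":-0.022,"rz":0,"grip":0}]' >/dev/null
python3 -m handwheel '[{"x":-1.2,"y":16,"z":2.7,"rx":0,"ry":-0.022,"rz":0,"grip":0},{"x":-1.2,"y":16,"z":2.7,"rx":0,"ry":-0.022,"rz":0,"grip":0},{"x":-1.2,"y":14,"z":2.7,"rx":0,"ry":-0.022,"rz":0,"grip":0},{"x":-1.2,"y":9,"z":2.7,"rx":0,"ry":-0.022,"rz":0,"grip":0},{"x":-1.2,"y":4,"z":2.7,"rx":0,"ry":-0.018,"rz":0,"grip":0}]' >/dev/null
python3 -m handwheel '[{"x":0,"y":0,"z":0,"rx":0,"ry":0,"rz":0,"grip":0},{"x":0,"y":0,"z":0,"rx":0,"ry":0,"rz":0,"grip":0},{"x":0,"y":0,"z":0,"rx":0,"ry":0,"rz":0,"grip":0},{"x":0,"y":0,"z":0,"rx":0,"ry":0,"rz":0,"grip":0},{"x":0,"y":0,"z":0,"rx":0,"ry":0,"rz":0,"grip":0}]'  >/dev/null
python3 - <<'E'
from h import *
where()
b=go(*pour(25,dz=.009,lip=(.1065,0,.005)),v=12);go(*pour(55,dz=.009,lip=(.1065,0,.005)),start=b,n=20)
E
```

```text
t 37.1 tcp [390.1 -35.1 222.2] x-ang 0.2 z [-0.421 -0.003 -0.907] q [-0.21  0.37  1.58 -0.09  1.62  1.37] open 11.8 gf 30.0 F [-0.4 -0.8 -1.2]
calls 1 row {'x': np.float64(3.37), 'y': np.float64(-0.12), 'z': np.float64(7.61), 'rx': np.float64(0.0006), 'ry': np.float64(-0.0002), 'rz': np.float64(0.0006)}
calls 4 row {'x': np.float64(0.17), 'y': np.float64(-0.0), 'z': np.float64(-2.79), 'rx': np.float64(0.0), 'ry': np.float64(-0.0262), 'rz': np.float64(0.0)}
```

```bash

python3 -m handwheel '[{"x":3.4,"y":0,"z":7.6,"rx":0,"ry":0,"rz":0,"grip":0},{"x":3.4,"y":0,"z":7.6,"rx":0,"ry":0,"rz":0,"grip":0},{"x":3.4,"y":0,"z":7.6,"rx":0,"ry":0,"rz":0,"grip":0},{"x":3.4,"y":0,"z":7.6,"rx":0,"ry":0,"rz":0,"grip":0},{"x":3.4,"y":0,"z":7.6,"rx":0,"ry":0,"rz":0,"grip":0}]' >/dev/null
python3 -m handwheel '[{"x":0,"y":0,"z":0,"rx":0,"ry":0,"rz":0,"grip":0},{"x":0,"y":0,"z":0,"rx":0,"ry":0,"rz":0,"grip":0},{"x":0,"y":0,"z":0,"rx":0,"ry":0,"rz":0,"grip":0},{"x":0,"y":0,"z":0,"rx":0,"ry":0,"rz":0,"grip":0},{"x":0,"y":0,"z":0,"rx":0,"ry":0,"rz":0,"grip":0}]'
python3 -m handwheel '[{"x":0.2,"y":0,"z":-2.8,"rx":0,"ry":-0.0262,"rz":0,"grip":0},{"x":0.2,"y":0,"z":-2.8,"rx":0,"ry":-0.0262,"rz":0,"grip":0},{"x":0.2,"y":0,"z":-2.8,"rx":0,"ry":-0.0262,"rz":0,"grip":0},{"x":0.2,"y":0,"z":-2.8,"rx":0,"ry":-0.0262,"rz":0,"grip":0},{"x":0.2,"y":0,"z":-2.8,"rx":0,"ry":-0.0262,"rz":0,"grip":0}]' >/dev/null
python3 -m handwheel '[{"x":0.2,"y":0,"z":-2.8,"rx":0,"ry":-0.0262,"rz":0,"grip":0},{"x":0.2,"y":0,"z":-2.8,"rx":0,"ry":-0.0262,"rz":0,"grip":0},{"x":0.2,"y":0,"z":-2.8,"rx":0,"ry":-0.0262,"rz":0,"grip":0},{"x":0.2,"y":0,"z":-2.8,"rx":0,"ry":-0.0262,"rz":0,"grip":0},{"x":0.2,"y":0,"z":-2.8,"rx":0,"ry":-0.0262,"rz":0,"grip":0}]' >/dev/null
python3 -m handwheel '[{"x":0.2,"y":0,"z":-2.8,"rx":0,"ry":-0.0262,"rz":0,"grip":0},{"x":0.2,"y":0,"z":-2.8,"rx":0,"ry":-0.0262,"rz":0,"grip":0},{"x":0.2,"y":0,"z":-2.8,"rx":0,"ry":-0.0262,"rz":0,"grip":0},{"x":0.2,"y":0,"z":-2.8,"rx":0,"ry":-0.0262,"rz":0,"grip":0},{"x":0.2,"y":0,"z":-2.8,"rx":0,"ry":-0.0262,"rz":0,"grip":0}]' >/dev/null
python3 -m handwheel '[{"x":0.2,"y":0,"z":-2.8,"rx":0,"ry":-0.0262,"rz":0,"grip":0},{"x":0.2,"y":0,"z":-2.8,"rx":0,"ry":-0.0262,"rz":0,"grip":0},{"x":0.2,"y":0,"z":-2.8,"rx":0,"ry":-0.0262,"rz":0,"grip":0},{"x":0.2,"y":0,"z":-2.8,"rx":0,"ry":-0.0262,"rz":0,"grip":0},{"x":0.2,"y":0,"z":-2.8,"rx":0,"ry":-0.0262,"rz":0,"grip":0}]' >/dev/null
python3 -m handwheel '[{"x":0,"y":0,"z":0,"rx":0,"ry":0,"rz":0,"grip":0},{"x":0,"y":0,"z":0,"rx":0,"ry":0,"rz":0,"grip":0},{"x":0,"y":0,"z":0,"rx":0,"ry":0,"rz":0,"grip":0},{"x":0,"y":0,"z":0,"rx":0,"ry":0,"rz":0,"grip":0},{"x":0,"y":0,"z":0,"rx":0,"ry":0,"rz":0,"grip":0}]'  >/dev/null
python3 - <<'E'
from h import *
where();s=r.get_state();print("lip",s["ee_pos"]+s["orientation"]@[.1065,0,.005]-PORT)
a=go(*pour(0,dz=.11),n=10)
p,R=slot(0,.20);b=go(p,R,start=a);print(p)
E
```

```text
time_s: 37.93
ee_pos: [0.3896, -0.0357, 0.1806]
orientation: [[0.907, 0.003, -0.421], [0.002, -1.0, -0.003], [-0.421, 0.001, -0.907]]
contact_force: [-0.7, 0.7, -1.1]
opening: 0.012
gripper_force: 30.0
t 40.02 tcp [427.4 -35.5 221. ] x-ang 0.1 z [-0.819 -0.003 -0.574] q [-0.16  0.76  1.19 -0.16  2.13  1.39] open 11.7 gf 30.0 F [-0.2  0.3 -1.1]
lip [-0.0112232  -0.00090907  0.00897055]
calls 2 row {'x': np.float64(-5.27), 'y': np.float64(-0.1), 'z': np.float64(1.63), 'rx': np.float64(0.0003), 'ry': np.float64(0.0959), 'rz': np.float64(0.0002)}
calls 2 row {'x': np.float64(7.22), 'y': np.float64(30.42), 'z': np.float64(3.3), 'rx': np.float64(0.0), 'ry': np.float64(0.0), 'rz': np.float64(0.0086)}
[ 0.43616446 -0.34115624  0.2       ]
```

```bash

python3 -m handwheel '[{"x":-5.3,"y":0,"z":1.6,"rx":0,"ry":0.096,"rz":0,"grip":0},{"x":-5.3,"y":0,"z":1.6,"rx":0,"ry":0.096,"rz":0,"grip":0},{"x":-5.3,"y":0,"z":1.6,"rx":0,"ry":0.096,"rz":0,"grip":0},{"x":-5.3,"y":0,"z":1.6,"rx":0,"ry":0.096,"rz":0,"grip":0},{"x":-5.3,"y":0,"z":1.6,"rx":0,"ry":0.096,"rz":0,"grip":0}]' >/dev/null
python3 -m handwheel '[{"x":-5.3,"y":0,"z":1.6,"rx":0,"ry":0.096,"rz":0,"grip":0},{"x":-5.3,"y":0,"z":1.6,"rx":0,"ry":0.096,"rz":0,"grip":0},{"x":-5.3,"y":0,"z":1.6,"rx":0,"ry":0.096,"rz":0,"grip":0},{"x":-5.3,"y":0,"z":1.6,"rx":0,"ry":0.096,"rz":0,"grip":0},{"x":-5.3,"y":0,"z":1.6,"rx":0,"ry":0.096,"rz":0,"grip":0}]' >/dev/null
python3 -m handwheel '[{"x":7.2,"y":20,"z":3.3,"rx":0,"ry":0,"rz":0.0086,"grip":0},{"x":7.2,"y":31,"z":3.3,"rx":0,"ry":0,"rz":0.0086,"grip":0},{"x":7.2,"y":32,"z":3.3,"rx":0,"ry":0,"rz":0.0086,"grip":0},{"x":7.2,"y":32,"z":3.3,"rx":0,"ry":0,"rz":0.0086,"grip":0},{"x":7.2,"y":32,"z":3.3,"rx":0,"ry":0,"rz":0.0086,"grip":0}]' >/dev/null
python3 -m handwheel '[{"x":7.2,"y":32,"z":3.3,"rx":0,"ry":0,"rz":0.0086,"grip":0},{"x":7.2,"y":32,"z":3.3,"rx":0,"ry":0,"rz":0.0086,"grip":0},{"x":7.2,"y":32,"z":3.3,"rx":0,"ry":0,"rz":0.0086,"grip":0},{"x":7.2,"y":32,"z":3.3,"rx":0,"ry":0,"rz":0.0086,"grip":0},{"x":7.2,"y":29,"z":3.3,"rx":0,"ry":0,"rz":0.0086,"grip":0}]' >/dev/null
python3 -m handwheel '[{"x":0,"y":0,"z":0,"rx":0,"ry":0,"rz":0,"grip":0},{"x":0,"y":0,"z":0,"rx":0,"ry":0,"rz":0,"grip":0},{"x":0,"y":0,"z":0,"rx":0,"ry":0,"rz":0,"grip":0},{"x":0,"y":0,"z":0,"rx":0,"ry":0,"rz":0,"grip":0},{"x":0,"y":0,"z":0,"rx":0,"ry":0,"rz":0,"grip":0}]'  >/dev/null
python3 - <<'E'
from h import *
where()
p,R=slot(0,.032);go(p,R,v=25)
S,d=r.snapshot("scene");T,d2=r.snapshot("top");np.save("t.npy",T)
v=pix("top",PORT).astype(int);w=pix("top",[.45,-.37,0]).astype(int)
A=cv2.resize(T[v[1]-50:v[1]+50,v[0]-50:v[0]+50],None,fx=4,fy=4,interpolation=2);B=cv2.resize(T[w[1]-50:w[1]+50,w[0]-50:w[0]+50],None,fx=4,fy=4,interpolation=2)
cv2.imwrite("pics/g.png",np.hstack([A,B])[...,::-1])
E
```

```text
t 42.1 tcp [ 436.4 -340.7  201. ] x-ang -4.7 z [ 0.    -0.001 -1.   ] q [-0.8   0.41  1.49 -0.    1.24  0.85] open 12.1 gf 30.0 F [-0.2 -1.3 -2. ]
calls 2 row {'x': np.float64(-0.03), 'y': np.float64(0.03), 'z': np.float64(16.9), 'rx': np.float64(0.0001), 'ry': np.float64(-0.0001), 'rz': np.float64(0.0004)}
```

View pics/g.png

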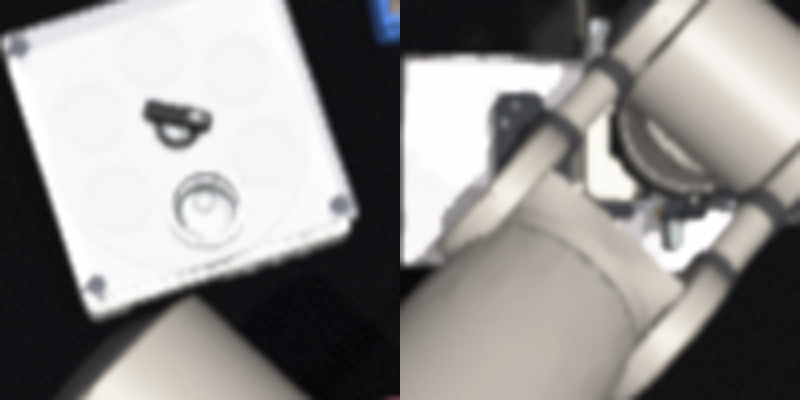

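```bash

python3 -m handwheel '[{"x":0,"y":0,"z":20,"rx":0,"ry":0,"rz":0,"grip":0},{"x":0,"y":0,"z":30,"rx":0,"ry":0,"rz":0,"grip":0},{"x":0,"y":0,"z":30,"rx":0,"ry":0,"rz":0,"grip":0},{"x":0,"y":0,"z":30,"rx":0,"ry":0,"rz":0,"grip":0},{"x":0,"y":0,"z":30,"rx":0,"ry":0,"rz":0,"grip":0}]' >/dev/null
python3 -m handwheel '[{"x":0,"y":0,"z":18,"rx":0,"ry":0,"rz":0,"grip":0},{"x":0,"y":0,"z":9,"rx":0,"ry":0,"rz":0,"grip":0},{"x":0,"y":0,"z":4,"rx":0,"ry":0,"rz":0,"grip":0},{"x":0,"y":0,"z":1,"rx":0,"ry":0,"rz":0,"grip":0},{"x":0,"y":0,"z":0,"rx":0,"ry":0,"rz":0,"grip":0}]'
python3 -m handwheel '[{"x":0,"y":0,"z":0,"rx":0,"ry":0,"rz":0,"grip":0},{"x":0,"y":0,"z":0,"rx":0,"ry":0,"rz":0,"grip":0},{"x":0,"y":0,"z":0,"rx":0,"ry":0,"rz":0,"grip":0},{"x":0,"y":0,"z":0,"rx":0,"ry":0,"rz":0,"grip":0},{"x":0,"y":0,"z":0,"rx":0,"ry":0,"rz":0,"grip":0}]'
```

```text
time_s: 43.03
ee_pos: [0.437, -0.3423, 0.0297]
orientation: [[0.997, -0.082, 0.001], [-0.082, -0.997, -0.002], [0.002, 0.002, -1.0]]
contact_force: [-0.1, -0.1, -0.6]
opening: 0.0117
gripper_force: 30.0
time_s: 43.45
ee_pos: [0.437, -0.3426, 0.0293]
orientation: [[0.997, -0.083, 0.002], [-0.083, -0.997, -0.003], [0.002, 0.002, -1.0]]
contact_force: [0.7, 0.9, 6.1]
opening: 0.0119
gripper_force: 30.0
```

```bash

python3 -m handwheel '[{"x":0,"y":0,"z":0,"rx":0,"ry":0,"rz":0,"grip":36},{"x":0,"y":0,"z":0,"rx":0,"ry":0,"rz":0,"grip":36},{"x":0,"y":0,"z":0,"rx":0,"ry":0,"rz":0,"grip":36},{"x":0,"y":0,"z":0,"rx":0,"ry":0,"rz":0,"grip":36},{"x":0,"y":0,"z":-6,"rx":0,"ry":0,"rz":0,"grip":36}]' >/dev/null
python3 -m handwheel '[{"x":0,"y":0,"z":-20,"rx":0,"ry":0,"rz":0,"grip":36},{"x":0,"y":0,"z":-40,"rx":0,"ry":0,"rz":0,"grip":36},{"x":0,"y":0,"z":-40,"rx":0,"ry":0,"rz":0,"grip":36},{"x":0,"y":0,"z":-40,"rx":0,"ry":0,"rz":0,"grip":36},{"x":0,"y":0,"z":-20,"rx":0,"ry":0,"rz":0,"grip":36}]' >/dev/null
python3 - <<'E'
from h import *
where()
for n in("scene","top"):
    p,d=r.snapshot(n)
    for o in scoops(n,cloud(n,d)):print(n,o[0].round(4),round(o[1],1),round(o[2],3),o[3])
go((.4453,.2895,.19),Rdown(9.9))
E
```

```text
t 44.28 tcp [ 437.6 -343.   200. ] x-ang -4.7 z [ 0.005 -0.006 -1.   ] q [-0.8   0.42  1.49 -0.    1.23  0.85] open 36.2 gf 0.0 F [ 0.4 -0.7  0.8]
scene [0.6776 0.3987] 63.7 0.076 384
scene [0.3985 0.2814] 9.8 0.125 334
scene [0.3892 0.1745] -12.6 0.059 251
scene [0.4042 0.543 ] -4.0 0.11 192
top [0.6791 0.3988] 62.9 0.077 225
top [0.3983 0.2804] 9.5 0.128 266
top [0.4132 0.5413] -4.3 0.093 128
top [0.3893 0.1728] -1.0 0.058 201
calls 4 row {'x': np.float64(1.59), 'y': np.float64(-31.7), 'z': np.float64(0.35), 'rx': np.float64(0.0004), 'ry': np.float64(-0.0003), 'rz': np.float64(-0.0128)}
```

```bash

python3 -m handwheel '[{"x":1.6,"y":-31.7,"z":0.3,"rx":0,"ry":0,"rz":-0.0128,"grip":50},{"x":1.6,"y":-31.7,"z":0.3,"rx":0,"ry":0,"rz":-0.0128,"grip":50},{"x":1.6,"y":-31.7,"z":0.3,"rx":0,"ry":0,"rz":-0.0128,"grip":50},{"x":1.6,"y":-31.7,"z":0.3,"rx":0,"ry":0,"rz":-0.0128,"grip":50},{"x":1.6,"y":-31.7,"z":0.3,"rx":0,"ry":0,"rz":-0.0128,"grip":50}]' >/dev/null
python3 -m handwheel '[{"x":1.6,"y":-31.7,"z":0.3,"rx":0,"ry":0,"rz":-0.0128,"grip":50},{"x":1.6,"y":-31.7,"z":0.3,"rx":0,"ry":0,"rz":-0.0128,"grip":50},{"x":1.6,"y":-31.7,"z":0.3,"rx":0,"ry":0,"rz":-0.0128,"grip":50},{"x":1.6,"y":-31.7,"z":0.3,"rx":0,"ry":0,"rz":-0.0128,"grip":50},{"x":1.6,"y":-31.7,"z":0.3,"rx":0,"ry":0,"rz":-0.0128,"grip":50}]' >/dev/null
python3 -m handwheel '[{"x":1.6,"y":-31.7,"z":0.3,"rx":0,"ry":0,"rz":-0.0128,"grip":50},{"x":1.6,"y":-31.7,"z":0.3,"rx":0,"ry":0,"rz":-0.0128,"grip":50},{"x":1.6,"y":-31.7,"z":0.3,"rx":0,"ry":0,"rz":-0.0128,"grip":50},{"x":1.6,"y":-31.7,"z":0.3,"rx":0,"ry":0,"rz":-0.0128,"grip":50},{"x":1.6,"y":-31.7,"z":0.3,"rx":0,"ry":0,"rz":-0.0128,"grip":50}]' >/dev/null
python3 -m handwheel '[{"x":1.6,"y":-31.7,"z":0.3,"rx":0,"ry":0,"rz":-0.0128,"grip":50},{"x":1.6,"y":-31.7,"z":0.3,"rx":0,"ry":0,"rz":-0.0128,"grip":50},{"x":1.6,"y":-31.7,"z":0.3,"rx":0,"ry":0,"rz":-0.0128,"grip":50},{"x":1.6,"y":-31.7,"z":0.3,"rx":0,"ry":0,"rz":-0.0128,"grip":50},{"x":1.6,"y":-31.7,"z":0.3,"rx":0,"ry":0,"rz":-0.0128,"grip":50}]' >/dev/null
python3 -m handwheel '[{"x":0,"y":0,"z":0,"rx":0,"ry":0,"rz":0,"grip":50},{"x":0,"y":0,"z":0,"rx":0,"ry":0,"rz":0,"grip":50},{"x":0,"y":0,"z":0,"rx":0,"ry":0,"rz":0,"grip":50},{"x":0,"y":0,"z":0,"rx":0,"ry":0,"rz":0,"grip":50},{"x":0,"y":0,"z":0,"rx":0,"ry":0,"rz":0,"grip":50}]'  >/dev/null
python3 - <<'E'
from h import *
where()
go((.4458,.2892,.025),Rdown(9.8),v=30)
E
```

```text
t 46.47 tcp [444.  289.9 187.6] x-ang 9.8 z [-0.    -0.002 -1.   ] q [ 0.43  0.39  1.57 -0.    1.19  1.83] open 50.1 gf 0.0 F [ 0.8  1.2 -0.5]
calls 2 row {'x': np.float64(0.17), 'y': np.float64(0.09), 'z': np.float64(16.26), 'rx': np.float64(0.0002), 'ry': np.float64(0.0), 'rz': np.float64(0.0)}
```

```bash

python3 -m handwheel '[{"x":1.5,"y":1,"z":38,"rx":0,"ry":0,"rz":0,"grip":50},{"x":0,"y":0,"z":38,"rx":0,"ry":0,"rz":0,"grip":50},{"x":0,"y":0,"z":38,"rx":0,"ry":0,"rz":0,"grip":50},{"x":0,"y":0,"z":30,"rx":0,"ry":0,"rz":0,"grip":50},{"x":0,"y":0,"z":16,"rx":0,"ry":0,"rz":0,"grip":50}]' >/dev/null
python3 -m handwheel '[{"x":0,"y":0,"z":4,"rx":0,"ry":0,"rz":0,"grip":50},{"x":0,"y":0,"z":0,"rx":0,"ry":0,"rz":0,"grip":50},{"x":0,"y":0,"z":0,"rx":0,"ry":0,"rz":0,"grip":0},{"x":0,"y":0,"z":0,"rx":0,"ry":0,"rz":0,"grip":0},{"x":0,"y":0,"z":0,"rx":0,"ry":0,"rz":0,"grip":0}]'
python3 -m handwheel '[{"x":0,"y":0,"z":0,"rx":0,"ry":0,"rz":0,"grip":0},{"x":0,"y":0,"z":0,"rx":0,"ry":0,"rz":0,"grip":0},{"x":0,"y":0,"z":0,"rx":0,"ry":0,"rz":0,"grip":0},{"x":0,"y":0,"z":0,"rx":0,"ry":0,"rz":0,"grip":0},{"x":0,"y":0,"z":0,"rx":0,"ry":0,"rz":0,"grip":0}]'
python3 -m handwheel '[{"x":0,"y":0,"z":-10,"rx":0,"ry":0,"rz":0,"grip":0},{"x":0,"y":0,"z":-20,"rx":0,"ry":0,"rz":0,"grip":0},{"x":0,"y":0,"z":-40,"rx":0,"ry":0,"rz":0,"grip":0},{"x":0,"y":0,"z":-40,"rx":0,"ry":0,"rz":0,"grip":0},{"x":0,"y":0,"z":-40,"rx":0,"ry":0,"rz":0,"grip":0}]' >/dev/null
python3 -m handwheel '[{"x":0,"y":0,"z":-40,"rx":0,"ry":0,"rz":0,"grip":0},{"x":0,"y":0,"z":-20,"rx":0,"ry":0,"rz":0,"grip":0},{"x":0,"y":0,"z":0,"rx":0,"ry":0,"rz":0,"grip":0},{"x":0,"y":0,"z":0,"rx":0,"ry":0,"rz":0,"grip":0},{"x":0,"y":0,"z":0,"rx":0,"ry":0,"rz":0,"grip":0}]' >/dev/null
python3 - <<'E'
from h import *
where()
R=Rdown(TA);n=R[:2,0];l=np.array([-n[1],n[0]]);p=np.array([*(TR+.07*l+.045*n),.22]);print(p);go(p,R)
E
```

```text
time_s: 47.3
ee_pos: [0.4465, 0.2905, 0.0252]
orientation: [[0.985, 0.172, 0.003], [0.172, -0.985, 0.0], [0.003, 0.0, -1.0]]
contact_force: [-0.3, 0.8, 0.8]
opening: 0.0344
gripper_force: 0.0
time_s: 47.72
ee_pos: [0.4456, 0.2903, 0.024]
orientation: [[0.985, 0.172, 0.001], [0.172, -0.985, -0.001], [0.0, 0.001, -1.0]]
contact_force: [0.1, 0.1, 2.7]
opening: 0.0118
gripper_force: 30.0
t 48.55 tcp [444.5 290.  232.3] x-ang 9.9 z [-0.002 -0.002 -1.   ] q [ 0.43  0.35  1.5  -0.    1.3   1.83] open 11.3 gf 30.0 F [ 0.5  0.1 -2.3]
[ 0.53181472 -0.27909959  0.22      ]
calls 3 row {'x': np.float64(3.84), 'y': np.float64(38.3), 'z': np.float64(0.86), 'rx': np.float64(0.0002), 'ry': np.float64(0.0002), 'rz': np.float64(0.0172)}
```

```bash

python3 -m handwheel '[{"x":2.9,"y":28.7,"z":0.6,"rx":0,"ry":0,"rz":0.0129,"grip":0},{"x":2.9,"y":28.7,"z":0.6,"rx":0,"ry":0,"rz":0.0129,"grip":0},{"x":2.9,"y":28.7,"z":0.6,"rx":0,"ry":0,"rz":0.0129,"grip":0},{"x":2.9,"y":28.7,"z":0.6,"rx":0,"ry":0,"rz":0.0129,"grip":0},{"x":2.9,"y":28.7,"z":0.6,"rx":0,"ry":0,"rz":0.0129,"grip":0}]' >/dev/null
python3 -m handwheel '[{"x":2.9,"y":28.7,"z":0.6,"rx":0,"ry":0,"rz":0.0129,"grip":0},{"x":2.9,"y":28.7,"z":0.6,"rx":0,"ry":0,"rz":0.0129,"grip":0},{"x":2.9,"y":28.7,"z":0.6,"rx":0,"ry":0,"rz":0.0129,"grip":0},{"x":2.9,"y":28.7,"z":0.6,"rx":0,"ry":0,"rz":0.0129,"grip":0},{"x":2.9,"y":28.7,"z":0.6,"rx":0,"ry":0,"rz":0.0129,"grip":0}]' >/dev/null
python3 -m handwheel '[{"x":2.9,"y":28.7,"z":0.6,"rx":0,"ry":0,"rz":0.0129,"grip":0},{"x":2.9,"y":28.7,"z":0.6,"rx":0,"ry":0,"rz":0.0129,"grip":0},{"x":2.9,"y":28.7,"z":0.6,"rx":0,"ry":0,"rz":0.0129,"grip":0},{"x":2.9,"y":28.7,"z":0.6,"rx":0,"ry":0,"rz":0.0129,"grip":0},{"x":2.9,"y":28.7,"z":0.6,"rx":0,"ry":0,"rz":0.0129,"grip":0}]' >/dev/null
python3 -m handwheel '[{"x":2.9,"y":28.7,"z":0.6,"rx":0,"ry":0,"rz":0.0129,"grip":0},{"x":2.9,"y":28.7,"z":0.6,"rx":0,"ry":0,"rz":0.0129,"grip":0},{"x":2.9,"y":28.7,"z":0.6,"rx":0,"ry":0,"rz":0.0129,"grip":0},{"x":2.9,"y":28.7,"z":0.6,"rx":0,"ry":0,"rz":0.0129,"grip":0},{"x":2.9,"y":28.7,"z":0.6,"rx":0,"ry":0,"rz":0.0129,"grip":0}]' >/dev/null
python3 -m handwheel '[{"x":0,"y":0,"z":0,"rx":0,"ry":0,"rz":0,"grip":0},{"x":0,"y":0,"z":0,"rx":0,"ry":0,"rz":0,"grip":0},{"x":0,"y":0,"z":0,"rx":0,"ry":0,"rz":0,"grip":0},{"x":0,"y":0,"z":0,"rx":0,"ry":0,"rz":0,"grip":0},{"x":0,"y":0,"z":0,"rx":0,"ry":0,"rz":0,"grip":0}]'  >/dev/null
python3 - <<'E'
from h import *
where()
R=Rdown(TA);n=R[:2,0];l=np.array([-n[1],n[0]]);p=np.array([*(TR+.07*l+.045*n),.027]);print(p);go(p,R)
T,d=r.snapshot("top");S,d2=r.snapshot("scene");lipprof
w=pix("top",[.46,-.35,0]).astype(int);u=pix("scene",[.46,-.35,0]).astype(int)
cv2.imwrite("pics/h.png",np.hstack([cv2.resize(X[c[1]-50:c[1]+50,c[0]-60:c[0]+40],None,fx=4,fy=4,interpolation=2) for X,c in((T,w),(S,u))])[...,::-1])
E
```

```text
t 50.63 tcp [ 532.2 -277.1  222. ] x-ang -4.8 z [-0.001 -0.    -1.   ] q [-0.61  0.48  1.31 -0.    1.34  1.05] open 11.9 gf 30.0 F [-0.2  0.1 -2. ]
[ 0.53181472 -0.27909959  0.027     ]
calls 1 row {'x': np.float64(-0.02), 'y': np.float64(0.4), 'z': np.float64(39.0), 'rx': np.float64(0.0001), 'ry': np.float64(0.0001), 'rz': np.float64(0.0004)}
```

View pics/h.png

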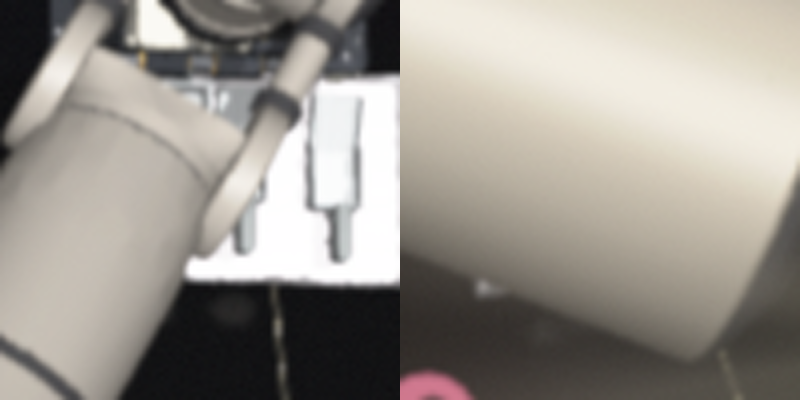

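```bash

python3 - <<'E'
from h import *
W=np.vstack([np.load("sceneW.npy").reshape(-1,3),np.load("topW.npy").reshape(-1,3)])
q=(W-[.532,-.279,.026])@Rdown(TA);m=(abs(q[:,0])<.06)&(abs(q[:,1])<.12)&(W[:,2]>.05)&(W[:,2]<.3);print(m.sum(),W[m].min(0) if m.any() else'',W[m].max(0) if m.any() else '')
E
python3 -m handwheel '[{"x":0,"y":2,"z":30,"rx":0,"ry":0,"rz":0,"grip":0},{"x":0,"y":0,"z":38,"rx":0,"ry":0,"rz":0,"grip":0},{"x":0,"y":0,"z":38,"rx":0,"ry":0,"rz":0,"grip":0},{"x":0,"y":0,"z":35,"rx":0,"ry":0,"rz":0,"grip":0},{"x":0,"y":0,"z":25,"rx":0,"ry":0,"rz":0,"grip":0}]' 
python3 -m handwheel '[{"x":0,"y":0,"z":15,"rx":0,"ry":0,"rz":0,"grip":0},{"x":0,"y":0,"z":8,"rx":0,"ry":0,"rz":0,"grip":0},{"x":0,"y":0,"z":3,"rx":0,"ry":0,"rz":0,"grip":0},{"x":0,"y":0,"z":1,"rx":0,"ry":0,"rz":0,"grip":0},{"x":0,"y":0,"z":0,"rx":0,"ry":0,"rz":0,"grip":0}]'
python3 -m handwheel '[{"x":0,"y":0,"z":0,"rx":0,"ry":0,"rz":0,"grip":0},{"x":0,"y":0,"z":0,"rx":0,"ry":0,"rz":0,"grip":0},{"x":0,"y":0,"z":0,"rx":0,"ry":0,"rz":0,"grip":0},{"x":0,"y":0,"z":0,"rx":0,"ry":0,"rz":0,"grip":0},{"x":0,"y":0,"z":0,"rx":0,"ry":0,"rz":0,"grip":0}]'
```

```text
0  
time_s: 51.15
ee_pos: [0.5309, -0.2791, 0.0535]
orientation: [[0.996, -0.084, -0.002], [-0.084, -0.996, 0.001], [-0.002, -0.0, -1.0]]
contact_force: [-0.6, 1.0, -1.7]
opening: 0.0119
gripper_force: 30.0
time_s: 51.57
ee_pos: [0.5328, -0.2809, 0.0305]
orientation: [[0.996, -0.084, 0.002], [-0.084, -0.996, -0.002], [0.002, 0.002, -1.0]]
contact_force: [-0.8, 0.3, -0.9]
opening: 0.0116
gripper_force: 30.0
time_s: 51.98
ee_pos: [0.5321, -0.2806, 0.0298]
orientation: [[0.996, -0.085, 0.001], [-0.085, -0.996, -0.002], [0.001, 0.002, -1.0]]
contact_force: [0.3, -0.2, -3.1]
opening: 0.0119
gripper_force: 30.0
```

Lower 3 mm more, release, retreat up.

```bash

python3 -m handwheel '[{"x":0,"y":0,"z":1.5,"rx":0,"ry":0,"rz":0,"grip":0},{"x":0,"y":0,"z":1.5,"rx":0,"ry":0,"rz":0,"grip":0},{"x":0,"y":0,"z":0,"rx":0,"ry":0,"rz":0,"grip":0},{"x":0,"y":0,"z":0,"rx":0,"ry":0,"rz":0,"grip":0},{"x":0,"y":0,"z":0,"rx":0,"ry":0,"rz":0,"grip":0}]'
python3 -m handwheel '[{"x":0,"y":0,"z":0,"rx":0,"ry":0,"rz":0,"grip":36},{"x":0,"y":0,"z":0,"rx":0,"ry":0,"rz":0,"grip":36},{"x":0,"y":0,"z":0,"rx":0,"ry":0,"rz":0,"grip":36},{"x":0,"y":0,"z":0,"rx":0,"ry":0,"rz":0,"grip":36},{"x":0,"y":0,"z":-6,"rx":0,"ry":0,"rz":0,"grip":36}]' >/dev/null
python3 -m handwheel '[{"x":0,"y":0,"z":-20,"rx":0,"ry":0,"rz":0,"grip":36},{"x":0,"y":0,"z":-40,"rx":0,"ry":0,"rz":0,"grip":36},{"x":0,"y":0,"z":-40,"rx":0,"ry":0,"rz":0,"grip":36},{"x":0,"y":0,"z":-40,"rx":0,"ry":0,"rz":0,"grip":36},{"x":0,"y":0,"z":-20,"rx":0,"ry":0,"rz":0,"grip":36}]' >/dev/null
python3 - <<'E'
from h import *
where()
# refine cap on bench: high points of grip, cloud z>.024 near (.39,.172)
for n in("scene","top"):
    p,d=r.snapshot(n);W=cloud(n,d);m=(np.hypot(W[...,0]-.39,W[...,1]-.172)<.04)
    for lo,hi in((.023,.05),(.009,.02)):
        k=m&(W[...,2]>lo)&(W[...,2]<hi);c=W[k];print(n,k.sum(),c.mean(0).round(4),((c.max(0)+c.min(0))/2).round(4))
go((.39,.172,.19),Rdown(-15));go((.39,.172,.19),Rdown(165));go((.39,.172,.19),Rdown(75))
E
```

```text
time_s: 52.4
ee_pos: [0.532, -0.2805, 0.0263]
orientation: [[0.996, -0.085, -0.0], [-0.085, -0.996, -0.001], [0.0, 0.001, -1.0]]
contact_force: [-0.4, 0.5, -1.5]
opening: 0.0118
gripper_force: 30.0
t 53.23 tcp [ 533.4 -281.2  198.5] x-ang -4.9 z [ 0.007 -0.006 -1.   ] q [-0.61  0.5   1.35 -0.    1.28  1.04] open 35.8 gf 0.0 F [-0.3 -0.7  0.4]
scene 51 [0.3906 0.1703 0.0301] [0.3902 0.1707 0.029 ]
scene 283 [0.3916 0.1755 0.0128] [0.3919 0.1743 0.0143]
top 40 [0.3921 0.1697 0.0297] [0.3865 0.1682 0.0303]
top 224 [0.3918 0.17   0.014 ] [0.3869 0.1697 0.0145]
calls 3 row {'x': np.float64(-14.52), 'y': np.float64(-28.26), 'z': np.float64(0.37), 'rx': np.float64(0.0004), 'ry': np.float64(-0.0006), 'rz': np.float64(0.0118)}
calls 5 row {'x': np.float64(24.29), 'y': np.float64(-14.55), 'z': np.float64(0.3), 'rx': np.float64(0.0006), 'ry': np.float64(0.0003), 'rz': np.float64(-0.1186)}
calls 3 row {'x': np.float64(8.8), 'y': np.float64(-33.3), 'z': np.float64(0.42), 'rx': np.float64(0.0008), 'ry': np.float64(-0.0002), 'rz': np.float64(-0.0929)}
```

```bash

python3 -m handwheel '[{"x":-14.5,"y":-28.2,"z":0.3,"rx":0,"ry":0,"rz":0.0118,"grip":50},{"x":-14.5,"y":-28.2,"z":0.3,"rx":0,"ry":0,"rz":0.0118,"grip":50},{"x":-14.5,"y":-28.2,"z":0.3,"rx":0,"ry":0,"rz":0.0118,"grip":50},{"x":-14.5,"y":-28.2,"z":0.3,"rx":0,"ry":0,"rz":0.0118,"grip":50},{"x":-14.5,"y":-28.2,"z":0.3,"rx":0,"ry":0,"rz":0.0118,"grip":50}]' >/dev/null
python3 -m handwheel '[{"x":-14.5,"y":-28.2,"z":0.3,"rx":0,"ry":0,"rz":0.0118,"grip":50},{"x":-14.5,"y":-28.2,"z":0.3,"rx":0,"ry":0,"rz":0.0118,"grip":50},{"x":-14.5,"y":-28.2,"z":0.3,"rx":0,"ry":0,"rz":0.0118,"grip":50},{"x":-14.5,"y":-28.2,"z":0.3,"rx":0,"ry":0,"rz":0.0118,"grip":50},{"x":-14.5,"y":-28.2,"z":0.3,"rx":0,"ry":0,"rz":0.0118,"grip":50}]' >/dev/null
python3 -m handwheel '[{"x":-14.5,"y":-28.2,"z":0.3,"rx":0,"ry":0,"rz":0.0118,"grip":50},{"x":-14.5,"y":-28.2,"z":0.3,"rx":0,"ry":0,"rz":0.0118,"grip":50},{"x":-14.5,"y":-28.2,"z":0.3,"rx":0,"ry":0,"rz":0.0118,"grip":50},{"x":-14.5,"y":-28.2,"z":0.3,"rx":0,"ry":0,"rz":0.0118,"grip":50},{"x":-14.5,"y":-28.2,"z":0.3,"rx":0,"ry":0,"rz":0.0118,"grip":50}]' >/dev/null
python3 -m handwheel '[{"x":0,"y":0,"z":0,"rx":0,"ry":0,"rz":0,"grip":50},{"x":0,"y":0,"z":0,"rx":0,"ry":0,"rz":0,"grip":50},{"x":0,"y":0,"z":0,"rx":0,"ry":0,"rz":0,"grip":50},{"x":0,"y":0,"z":0,"rx":0,"ry":0,"rz":0,"grip":50},{"x":0,"y":0,"z":0,"rx":0,"ry":0,"rz":0,"grip":50}]'  >/dev/null
python3 - <<'E'
from h import *
where();go((.3903,.1703,.0185),Rdown(-15))
T,d=r.snapshot("top");W=cloud("top",d);w=pix("top",[.48,-.35,0]).astype(int);v=pix("top",PORT).astype(int)
cv2.imwrite("pics/i.png",np.hstack([cv2.resize(T[c[1]-50:c[1]+50,c[0]-50:c[0]+50],None,fx=4,fy=4,interpolation=2) for c in(w,v)])[...,::-1])
q=(W-[*TR,0])@np.stack([Rdown(TA)[:,0],-Rdown(TA)[:,1],[0,0,1]],1)
for k in(-1,0,1):
    m=(abs(q[...,1]-.07*k)<.03)&(abs(q[...,0])<.09)&(q[...,2]>.020)&(q[...,2]<.08);c=q[m];print(k,m.sum(),c.min(0).round(3),c.max(0).round(3))
E
```

```text
t 55.0 tcp [388.4 171.4 187.1] x-ang -15.1 z [-0.    -0.002 -1.   ] q [ 0.24  0.2   1.84 -0.    1.1   2.07] open 50.1 gf 0.0 F [ 0.5 -0.2 -0.6]
calls 1 row {'x': np.float64(0.41), 'y': np.float64(0.09), 'z': np.float64(33.73), 'rx': np.float64(0.0003), 'ry': np.float64(-0.0), 'rz': np.float64(-0.0004)}
-1 224 [-0.075 -0.088  0.02 ] [ 0.074 -0.05   0.059]
0 207 [-0.075 -0.025  0.02 ] [0.073 0.028 0.059]
1 202 [-0.074  0.046  0.02 ] [0.073 0.095 0.058]
```

View pics/i.png

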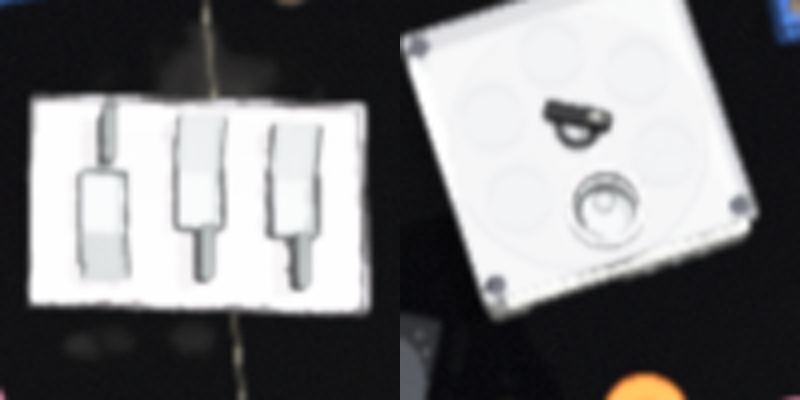

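```bash

python3 -m handwheel '[{"x":2,"y":0.5,"z":36,"rx":0,"ry":0,"rz":0,"grip":50},{"x":0,"y":0,"z":38,"rx":0,"ry":0,"rz":0,"grip":50},{"x":0,"y":0,"z":38,"rx":0,"ry":0,"rz":0,"grip":50},{"x":0,"y":0,"z":30,"rx":0,"ry":0,"rz":0,"grip":50},{"x":0,"y":0,"z":16,"rx":0,"ry":0,"rz":0,"grip":50}]' >/dev/null
python3 -m handwheel '[{"x":0,"y":0,"z":8,"rx":0,"ry":0,"rz":0,"grip":50},{"x":0,"y":0,"z":2,"rx":0,"ry":0,"rz":0,"grip":50},{"x":0,"y":0,"z":0,"rx":0,"ry":0,"rz":0,"grip":10},{"x":0,"y":0,"z":0,"rx":0,"ry":0,"rz":0,"grip":10},{"x":0,"y":0,"z":0,"rx":0,"ry":0,"rz":0,"grip":10}]'
python3 -m handwheel '[{"x":0,"y":0,"z":0,"rx":0,"ry":0,"rz":0,"grip":10},{"x":0,"y":0,"z":0,"rx":0,"ry":0,"rz":0,"grip":10},{"x":0,"y":0,"z":0,"rx":0,"ry":0,"rz":0,"grip":10},{"x":0,"y":0,"z":0,"rx":0,"ry":0,"rz":0,"grip":10},{"x":0,"y":0,"z":0,"rx":0,"ry":0,"rz":0,"grip":10}]'
python3 -m handwheel '[{"x":0,"y":0,"z":-10,"rx":0,"ry":0,"rz":0,"grip":10},{"x":0,"y":0,"z":-30,"rx":0,"ry":0,"rz":0,"grip":10},{"x":0,"y":0,"z":-40,"rx":0,"ry":0,"rz":0,"grip":10},{"x":0,"y":0,"z":-40,"rx":0,"ry":0,"rz":0,"grip":10},{"x":0,"y":0,"z":-40,"rx":0,"ry":0,"rz":0,"grip":10}]' >/dev/null
python3 -m handwheel '[{"x":0,"y":0,"z":-10,"rx":0,"ry":0,"rz":0,"grip":10},{"x":0,"y":0,"z":0,"rx":0,"ry":0,"rz":0,"grip":10},{"x":0,"y":0,"z":0,"rx":0,"ry":0,"rz":0,"grip":10},{"x":0,"y":0,"z":0,"rx":0,"ry":0,"rz":0,"grip":10},{"x":0,"y":0,"z":0,"rx":0,"ry":0,"rz":0,"grip":10}]' >/dev/null
python3 -c "
from h import *
where();go((.4956,-.0338,.185),v=25)"
```

```text
time_s: 55.88
ee_pos: [0.3911, 0.1713, 0.0205]
orientation: [[0.966, -0.259, 0.003], [-0.259, -0.966, -0.001], [0.003, -0.0, -1.0]]
contact_force: [-0.2, 0.7, -0.7]
opening: 0.0345
gripper_force: 0.0
time_s: 56.3
ee_pos: [0.3905, 0.1713, 0.02]
orientation: [[0.966, -0.259, 0.002], [-0.259, -0.966, -0.001], [0.002, 0.001, -1.0]]
contact_force: [-2.0, 0.2, 6.5]
opening: 0.0184
gripper_force: 30.0
t 57.13 tcp [389.  171.1 187.6] x-ang -15.0 z [-0.004 -0.002 -1.   ] q [ 0.23  0.2   1.84 -0.    1.11  2.07] open 19.0 gf 30.0 F [ 0.3 -0.9 -0.4]
calls 2 row {'x': np.float64(15.61), 'y': np.float64(17.03), 'z': np.float64(0.27), 'rx': np.float64(0.0), 'ry': np.float64(0.0), 'rz': np.float64(0.0)}
```

```bash

python3 -m handwheel '[{"x":15.6,"y":17,"z":0,"rx":0,"ry":0,"rz":0,"grip":10},{"x":15.6,"y":17,"z":0,"rx":0,"ry":0,"rz":0,"grip":10},{"x":15.6,"y":17,"z":0,"rx":0,"ry":0,"rz":0,"grip":10},{"x":15.6,"y":17,"z":0,"rx":0,"ry":0,"rz":0,"grip":10},{"x":15.6,"y":17,"z":0,"rx":0,"ry":0,"rz":0,"grip":10}]' >/dev/null
python3 -m handwheel '[{"x":15.6,"y":17,"z":0,"rx":0,"ry":0,"rz":0,"grip":10},{"x":15.6,"y":17,"z":0,"rx":0,"ry":0,"rz":0,"grip":10},{"x":15.6,"y":17,"z":0,"rx":0,"ry":0,"rz":0,"grip":10},{"x":15.6,"y":17,"z":0,"rx":0,"ry":0,"rz":0,"grip":10},{"x":15.6,"y":17,"z":0,"rx":0,"ry":0,"rz":0,"grip":10}]' >/dev/null
python3 -m handwheel '[{"x":0,"y":0,"z":0,"rx":0,"ry":0,"rz":0,"grip":10},{"x":0,"y":0,"z":0,"rx":0,"ry":0,"rz":0,"grip":10},{"x":0,"y":0,"z":0,"rx":0,"ry":0,"rz":0,"grip":10},{"x":0,"y":0,"z":0,"rx":0,"ry":0,"rz":0,"grip":10},{"x":0,"y":0,"z":0,"rx":0,"ry":0,"rz":0,"grip":10}]'  >/dev/null
python3 -c "
from h import *
where();go((.4957,-.0338,.138),v=25)"
```

```text
t 58.38 tcp [496.2 -32.3 189.3] x-ang -14.9 z [-0.001 -0.001 -1.   ] q [-0.22  0.33  1.66 -0.    1.16  1.61] open 18.6 gf 30.0 F [-0.1  0.  -0.8]
calls 1 row {'x': np.float64(-0.01), 'y': np.float64(0.3), 'z': np.float64(10.26), 'rx': np.float64(0.0), 'ry': np.float64(0.0), 'rz': np.float64(0.0)}
```

```bash

python3 -m handwheel '[{"x":0,"y":1.5,"z":12,"rx":0,"ry":0,"rz":0,"grip":10},{"x":0,"y":0,"z":14,"rx":0,"ry":0,"rz":0,"grip":10},{"x":0,"y":0,"z":10,"rx":0,"ry":0,"rz":0,"grip":10},{"x":0,"y":0,"z":5,"rx":0,"ry":0,"rz":0,"grip":10},{"x":0,"y":0,"z":3,"rx":0,"ry":0,"rz":0,"grip":10}]'
python3 -m handwheel '[{"x":0,"y":0,"z":2,"rx":0,"ry":0,"rz":0,"grip":10},{"x":0,"y":0,"z":2,"rx":0,"ry":0,"rz":0,"grip":10},{"x":0,"y":0,"z":2,"rx":0,"ry":0,"rz":0,"grip":10},{"x":0,"y":0,"z":1,"rx":0,"ry":0,"rz":0,"grip":10},{"x":0,"y":0,"z":0,"rx":0,"ry":0,"rz":0,"grip":10}]'
python3 -m handwheel '[{"x":0,"y":0,"z":0,"rx":0,"ry":0,"rz":0,"grip":10},{"x":0,"y":0,"z":0,"rx":0,"ry":0,"rz":0,"grip":10},{"x":0,"y":0,"z":0,"rx":0,"ry":0,"rz":0,"grip":10},{"x":0,"y":0,"z":0,"rx":0,"ry":0,"rz":0,"grip":10},{"x":0,"y":0,"z":0,"rx":0,"ry":0,"rz":0,"grip":10}]'
```

```text
time_s: 58.8
ee_pos: [0.4959, -0.0341, 0.1451]
orientation: [[0.966, -0.258, -0.001], [-0.258, -0.966, -0.001], [-0.001, 0.001, -1.0]]
contact_force: [-0.1, 0.7, -0.1]
opening: 0.0184
gripper_force: 30.0
time_s: 59.22
ee_pos: [0.4964, -0.0347, 0.1386]
orientation: [[0.966, -0.259, 0.0], [-0.259, -0.966, -0.001], [0.001, 0.001, -1.0]]
contact_force: [0.1, 0.3, 0.1]
opening: 0.0188
gripper_force: 30.0
time_s: 59.63
ee_pos: [0.4963, -0.0347, 0.1386]
orientation: [[0.966, -0.259, 0.0], [-0.259, -0.966, -0.001], [0.001, 0.001, -1.0]]
contact_force: [0.5, -0.6, -0.9]
opening: 0.0184
gripper_force: 30.0
```

```bash

python3 -m handwheel '[{"x":0,"y":0,"z":1.5,"rx":0,"ry":0,"rz":0,"grip":10},{"x":0,"y":0,"z":1.5,"rx":0,"ry":0,"rz":0,"grip":10},{"x":0,"y":0,"z":1,"rx":0,"ry":0,"rz":0,"grip":10},{"x":0,"y":0,"z":0.5,"rx":0,"ry":0,"rz":0,"grip":10},{"x":0,"y":0,"z":0,"rx":0,"ry":0,"rz":0,"grip":10}]'
python3 -m handwheel '[{"x":0,"y":0,"z":0,"rx":0,"ry":0,"rz":0,"grip":40},{"x":0,"y":0,"z":0,"rx":0,"ry":0,"rz":0,"grip":40},{"x":0,"y":0,"z":0,"rx":0,"ry":0,"rz":0,"grip":40},{"x":0,"y":0,"z":0,"rx":0,"ry":0,"rz":0,"grip":40},{"x":0,"y":0,"z":-5,"rx":0,"ry":0,"rz":0,"grip":40}]'
python3 -m handwheel '[{"x":0,"y":0,"z":-20,"rx":0,"ry":0,"rz":0,"grip":40},{"x":0,"y":0,"z":-35,"rx":0,"ry":0,"rz":0,"grip":40},{"x":0,"y":0,"z":-35,"rx":0,"ry":0,"rz":0,"grip":40},{"x":0,"y":-30,"z":-20,"rx":0,"ry":0,"rz":0,"grip":40},{"x":0,"y":-40,"z":0,"rx":0,"ry":0,"rz":0,"grip":40}]' >/dev/null
python3 -m handwheel '[{"x":0,"y":-40,"z":0,"rx":0,"ry":0,"rz":0,"grip":40},{"x":0,"y":-40,"z":0,"rx":0,"ry":0,"rz":0,"grip":40},{"x":0,"y":-40,"z":0,"rx":0,"ry":0,"rz":0,"grip":40},{"x":0,"y":-40,"z":0,"rx":0,"ry":0,"rz":0,"grip":40},{"x":0,"y":-20,"z":0,"rx":0,"ry":0,"rz":0,"grip":40}]' >/dev/null
python3 -m handwheel '[{"x":0,"y":0,"z":0,"rx":0,"ry":0,"rz":0,"grip":40},{"x":0,"y":0,"z":0,"rx":0,"ry":0,"rz":0,"grip":40},{"x":0,"y":0,"z":0,"rx":0,"ry":0,"rz":0,"grip":40},{"x":0,"y":0,"z":0,"rx":0,"ry":0,"rz":0,"grip":40},{"x":0,"y":0,"z":0,"rx":0,"ry":0,"rz":0,"grip":40}]'  >/dev/null
python3 - <<'E'
from h import *
where();I=[]
for n in("scene","top"):
    p,d=r.snapshot(n);W=cloud(n,d);m=(np.hypot(W[...,0]-PORT[0],W[...,1]-PORT[1])<.037)
    for lo,hi in((.136,.16),(.118,.135)):
        k=m&(W[...,2]>lo)&(W[...,2]<hi);c=W[k];print(n,k.sum(),c.mean(0).round(4),((c.max(0)+c.min(0))/2).round(4))
    c=pix(n,PORT).astype(int);I.append(cv2.resize(p[c[1]-50:c[1]+40,c[0]-50:c[0]+50],None,fx=4,fy=4,interpolation=2))
cv2.imwrite("pics/j.png",np.hstack(I)[...,::-1])
E
```

```text
time_s: 60.05
ee_pos: [0.4963, -0.0347, 0.1341]
orientation: [[0.966, -0.259, 0.0], [-0.259, -0.966, -0.001], [0.0, 0.001, -1.0]]
contact_force: [0.4, -1.2, -0.6]
opening: 0.0186
gripper_force: 30.0
time_s: 60.47
ee_pos: [0.4958, -0.0346, 0.1385]
orientation: [[0.966, -0.259, -0.002], [-0.259, -0.966, -0.001], [-0.001, 0.001, -1.0]]
contact_force: [-0.1, 0.5, 0.1]
opening: 0.0397
gripper_force: 0.0
t 61.72 tcp [561.  205.6 249.2] x-ang -15.1 z [ 0.    -0.001 -1.   ] q [ 0.22  0.46  1.27 -0.    1.4   2.06] open 39.8 gf 0.0 F [-0.8 -0.   0.3]
scene 56 [ 0.4964 -0.0339  0.1435] [ 0.4979 -0.0344  0.1429]
scene 368 [ 0.4957 -0.0335  0.1265] [ 0.4977 -0.034   0.1257]
top 45 [ 0.497  -0.0343  0.1445] [ 0.4984 -0.0289  0.1451]
top 314 [ 0.498  -0.0348  0.1269] [ 0.4986 -0.0348  0.1266]
```

View pics/j.png

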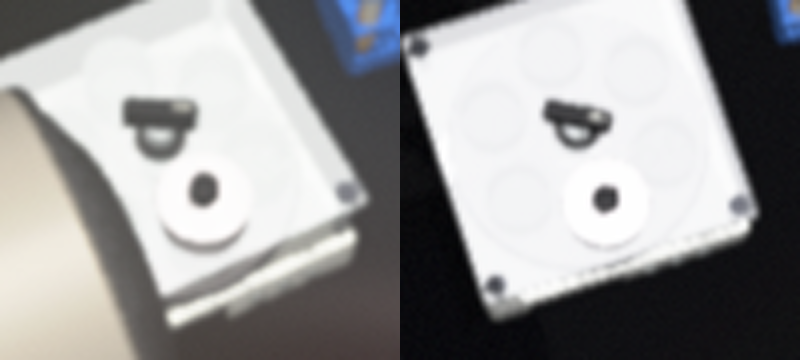

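The picture shows the cap flat and centred on the port (grip at 605,198 in the right crop) and the knob at its stop; its measured heights (disc at 127 mm, grip at 144 mm) match the seated ones. Handing in.

```bash
python3 -c "
from bench import r
print(r.job_done())"
```

```text
the job is handed in; nothing more can be done
None
```

The job is handed in at about 62 s of the 210 s: two balls are in one jar and one in another, the third scoop looked empty in the images so I didn't tip it, all three scoops stand upright in the wash tray, the carousel is at a stop, and the cap is flat on the port; the hand-in returned no verdict.

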